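Make up the forming roll of a bench ring bender

ROBOT

A 6-joint arm with a two-finger parallel gripper is mounted at the origin on the work surface. World frame = base frame: x ahead of the robot, y to its left, z up, the work surface at z = 0. Lengths are in m, angles in rad, forces in N, time in s.
With the tool pointing down it reaches from about 0.4 to 0.925 m from the base axis. Payload 3.4 kg.
Tool frame: the origin (TCP) lies midway between the tips of the shut fingers; the grasp point (between the pads) lies 19 mm behind it; z points along the fingers, y is the line along which they close (so a half turn about z gives the same grasp; the last joint's range is limited). The gripper opens to 85 mm and grips with 20 to 120 N. Pads are 22 mm wide; open, the fingers measure 114 mm over their backs; the gripper's body (76 mm by 85 mm) begins 54 mm behind the grasp point. The pads swing forward as they close: fully open they stand 13 mm farther back than shut.
Start: joints at [-1.25, 0.307, 1.506, -0, 1.328, -0.073], TCP at [0.221, -0.531, 0.198] pointing down, gripper open.
Joint ranges: [-3.12, 3.12], [-1.05, 2.28], [0.14, 2.33], [-1.42, 4.57], [0.1, 2.73], [-2.68, 2.68]. Speed limits (rad/s): [2.57, 2.57, 3.14, 3.14, 3.14, 3.14].

INTERFACE

Orientations are given as [roll, pitch, yaw] about the fixed x, y, z axes, in that order (R = Rz(yaw) Ry(pitch) Rx(roll)).
In Python, from workcell import ctrl gives the robot as it stands. The module is installed in compiled form; this text tells all that it offers.
- The arm moves only by the tool arm_command, never from a script. Its argument "steps" is a list of rows, each a list of 7 numbers: the shift along the tool's x, y, z scaled (see below), then the turn, a rotation vector about the tool's x, y, z scaled (see below), then the opening, from 0 (shut) to 1 (fully open). In form: [[tx, ty, tz, rx, ry, rz, claw], ...]. A call has 1 to 20 rows; each row shifts and turns the commanded pose from where the row before left it, along the tool's axes as they then stand; what a row does not reach is not made up. The controller multiplies each number of a shift by 100 mm and each number of a turn by pi/4 rad. A row lasts 1/8 s, in which the tool goes at most 62.5 mm and 10.7 degrees, less where a joint would pass 70% of its speed; a pose out of reach is approached as far as the arm can. A call with a number of a shift or a turn outside -1 to 1 is refused whole. A call with a gripper value outside its range is refused whole. The fingers move at their own pace and stop on an object; the grip force is fixed at half the most. Time passes only in rows, so rows that do not move let the fingers close. It gives the time, the measured TCP pose, the force, the opening and the grip force at its end, in the units of the state.
- ctrl.read_state(): the state, without advancing time (a new reading comes with each control period).
- ctrl.capture(name): name is "side" or "top" or "wrist"; returns the picture (400x640x3 uint8, red, green, blue); there is no depth.
- ctrl.calibration(name): a dict with "mtx" (3x3 intrinsics, pixels), "R" (3x3) and "t" (3): a world point X has camera coordinates R X + t. Camera axes: x right, y down, z forward; pixel columns grow to the right and rows downward; lengths in m; the calibration is good to about 2 mm. A picture is of the moment at which its call begins: read the wrist's pose just before it. calibration takes no time and is no camera call; for the wrist camera it gives the pose at the moment of the call.
- ctrl.close_job(): hands the job in; it is judged then, once.
The state is a dict: "t": time; "joints": joint angles; "joint_velocities": joint speeds; "tau": joint torques, N m; "tcp_pos": TCP position; "tool_rot": TCP orientation; "force": force on the tool from outside, world axes, zero at the start; "wrist_torque": the same for the moment, N m; "finger_gap": finger opening in m; "grip_force": force on a finger pad.
Only numpy, scipy, OpenCV 4.12 (cv2) and the standard library are available. Lean on these libraries where they do the work, as an engineer would, in place of code of your own. Each camera call takes 0.05 s, during which the arm holds its last target. There are 200 camera calls.

TASK

Make the blue ring bender ready for the next job. Pull the red protective cap off its splined shaft and stand it in the small end of the grey tray; and before any disc goes on, draw the stoning block along the bright wear strip from the left end to the right end and back again (as the robot sees it), flat on the strip and pushed down steadily with about 10 N, then put the block back in the long end of the tray. Then slide every roll disc laid out on the bench down the shaft, one on top of another in any order, turning each until its grooves line up with the teeth so that it goes fully home; leave the other things on the bench alone.

Things in the scene. Friction and masses are not known exactly. Their poses are not given: they have to be found in the camera images.
- bender: Bench ring bender, fixed: blue cast housing (x -80 to 170, y -155 to 155 mm; foot rim 10 mm wider), dark steel bed 70 mm above the bench. Origin on the bench under the shaft; x away from the robot, y left, z up. Two idler rolls (52 mm diameter, tops 110 mm above the bench) at x 122, y +88 and -88 mm; between them a blue feed block, top 96 mm above the bench, from x 105 mm; behind it a handwheel out to x 255 mm.
- strip_mid (a point): Centre of the top face of the bender's bright wear strip: 40 mm wide (x), 260 mm long (y), fixed, top 76 mm above the bench and 6 mm above the bed. x points away from the shaft, towards the idler rolls; y along the strip to its left end as the robot sees it; z up. The shaft's axis stands 60 mm from here along -x.
- shaft_seat (a point): Foot of the upright splined shaft: point on its axis on top of the seat flange (50 mm diameter, 78 mm above the bench), where the lowest disc rests. Round core 22 mm diameter with four straight teeth 7 mm wide, 32 mm across the tips, along this frame's +x, +y, -x, -y (red marks on the flange), 74 mm tall. The shaft turns about its axis, stiffly (0.5 N m). z up.
- shaft_top (a point): Top of the shaft's teeth, on its axis, 74 mm above the seat; same axes as shaft_seat. Above it stands a plain brass nose 12 mm long, 22 mm diameter at its foot tapering to 13 mm, which centres a disc; a disc not lined up stops with its underside on the tooth ends, here.
- disc1_center (a point): Centre of a steel roll disc, half-way up, z its axis. 60 mm diameter, 20 mm thick, about 0.3 kg, lying flat on the bench; 2 to 4 discs in all, absent ones read None. Splined bore: 24.4 mm between lands, four grooves 9.4 mm wide, 34.4 mm across, along its +x, +y, -x, -y (red marks on both faces); clears the teeth by 1.2 mm a side, about 5 degrees.
- disc2_center (a point): Another roll disc, the same as disc1, or None if absent.
- disc3_center (a point): Another roll disc, the same as disc1, or None if absent.
- disc4_center (a point): Another roll disc, the same as disc1, or None if absent.
- stone_grip (a point): Grip of the stoning block: an orange rib 66 mm long (x), 18 mm wide (y), 44 mm high, to be pinched across its width; the point is its middle, 40 mm above the block's sole. Block in all 90 x 34 mm, 62 mm high, about 0.22 kg; the rib's foot is 18 mm above the sole. It stands in the tray at the start, rib upright.
- stone_sole (a point): Centre of the stoning block's flat underside (green-grey stone 90 mm long in x, 34 mm wide in y); z up.
- tray_stone (a point): Centre of the inner floor of the long compartment of the grey tray, where the stoning block stands; floor 4 mm above the bench, fixed; inside 144 mm (x) by 72 mm (y), rims and divider 14 mm above the bench, 4 mm thick. z up.
- tray_cap (a point): Centre of the inner floor of the small compartment of the same tray, 118 mm further along the tray's x: inside 84 mm (x) by 72 mm (y), floor 4 mm above the bench, empty at the start; the cap belongs here.
- cap_center (a point): Centre, half-way up, of the red plastic protective cap: 48 mm diameter, 92 mm tall, about 0.08 kg, closed on top, plain round bore 35 mm diameter, 88 mm deep, open below. At the start it stands loosely over the shaft on the seat flange (top 170 mm above the bench) and pulls straight up. z is its axis, up.
- mandrel: Bystander: steel ring mandrel standing on a round foot 70 mm across, 170 mm tall, origin under its centre. Leave alone.
- oil: Bystander: yellow oil bottle, 44 mm diameter, 110 mm tall, origin under its centre. Leave alone.
- bangle: Bystander: copper bangle lying flat, 72 mm diameter, 12 mm high, origin under its centre. Leave alone.
There are look-alikes about, which are no part of the job. Leave any purple or turquoise look-alike of the part that bears stone_grip alone. What is shaped like the part that bears disc4_center but pink is not meant.

How it is judged:
By the outcome, as a careful person would: the job done as asked, in the order asked, and still so for the second after the job is handed in, with the robot touching nothing.
Of disc1, disc2, disc3, disc4 only 2 to 4 are there at a start; the rules pass over those that are not, and their reading is None.
At some moment in a run one of disc1, disc2, disc3, disc4 may be knocked a few centimetres aside while the robot is not near it.
Once in a run the grip may slacken for a moment while it holds something.
It also fails if it takes over 210 s, if anything falls off the work surface, if the arm or the gripper's body presses on something with over 40 N, if the wrist force passes 120 N, or if a joint passes its speed limit or range.

## Working session

There is one attempt and no reset: what is moved stays moved. The work goes in short steps, Python scripts to look and compute and a tool call to move; the robot and the scene stay as the last step left them, time stands still between calls to the robot, and variables do not carry over. Pictures are saved under pics/ and viewed, at most 14 in all, crops included, and the job is handed in when it is done.

Besides the shell and the picture viewer there is one more tool, called after ">>>" by a JSON object that holds its "fn" and its "kwargs", one argument or row to a line. arm_command: Moves the arm, as the interface text tells. Its arguments: {"type":"object","properties":{"steps":{"type":"array","items":{"type":"array","items":{"type":"number"}}}},"required":["steps"]}

```bash
mkdir -p pics; cat > h.py <<'E'
import numpy as np, cv2
from workcell import ctrl
def cap(n,f=None):
    c=ctrl.calibration(n); im=ctrl.capture(n)
    if f: cv2.imwrite('pics/'+f,im[:,:,::-1]); np.savez('pics/'+f+'.npz',im=im,K=c['mtx'],R=c['R'],t=c['t'])
    return im,c
def ray(c,px,z):
    K,R,t=[np.array(c[k]) for k in('mtx','R','t')]
    o=-R.T@t; d=R.T@np.linalg.solve(K,[px[0],px[1],1.]); return o+d*(z-o[2])/d[2]
def proj(c,X):
    K,R,t=[np.array(c[k]) for k in('mtx','R','t')]
    p=K@(R@np.array(X,float)+t); return p[:2]/p[2]
E
python3 - <<'E'
from h import *
s=ctrl.read_state()
print(s)
for n in('side','top'):
    im,c=cap(n,n+'0.png'); print(n,c)
E
```

```text
{'t': 0.0, 'joints': array([-1.25046869e+00,  3.07568009e-01,  1.50765827e+00, -1.30010034e-05,
        1.32839427e+00, -7.35112871e-02]), 'joint_velocities': array([ 0.00060551, -0.00040813, -0.00104805, -0.00086446,  0.00242498,
       -0.00165037]), 'tau': array([ 2.64043461e-03, -4.57547379e+01, -2.51915234e+01, -2.55348306e-05,
        1.29439626e-02, -2.32640019e-05]), 'tcp_pos': array([ 0.22037672, -0.53027521,  0.19748967]), 'tool_rot': array([-3.13956931e+00, -1.36358198e-04,  3.93841924e-01]), 'force': array([-0.46114618, -0.23425439, -0.19742984]), 'wrist_torque': array([-0.01464693, -0.00037987,  0.00566442]), 'grip_force': 0.0, 'finger_gap': 0.08524407426905853}
side {'mtx': array([[376.40698807,   0.        , 317.84178641],
       [  0.        , 376.40698807, 199.16255086],
       [  0.        ,   0.        ,   1.        ]]), 'R': array([[-0.7495285 , -0.66190437, -0.00946753],
       [-0.4564216 ,  0.52709672, -0.71683218],
       [ 0.47946466, -0.53296496, -0.69718146]]), 't': array([0.38807927, 0.3189211 , 0.90655246])}
top {'mtx': array([[490.89485807,   0.        , 318.70474597],
       [  0.        , 490.89485807, 195.16999422],
       [  0.        ,   0.        ,   1.        ]]), 'R': array([[-1.78725856e-02, -9.99839956e-01, -7.95842079e-04],
       [-9.88985823e-01,  1.77955202e-02, -1.46936588e-01],
       [ 1.46927234e-01, -1.83906020e-03, -9.89145594e-01]]), 't': array([-0.01492945,  0.51637304,  1.51393989])}
```

View pics/top0.png

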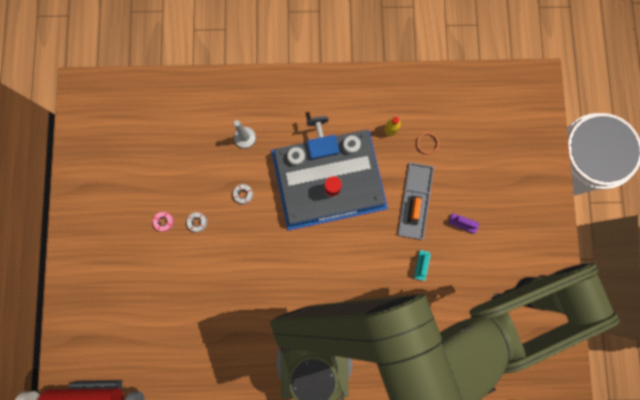

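View pics/side0.png

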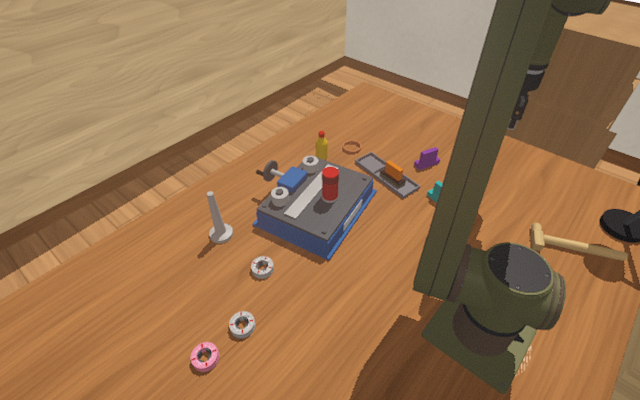

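The top view shows the cap at (333,185), the wear strip around (328,170) and the orange stone at (417,208) in the tray. Grey discs lie at (243,194) and (197,222). The pink disc at (163,222) and the purple and turquoise blocks are decoys.

```bash
python3 - <<'E'
from h import *
d=np.load('pics/top0.png.npz'); im=d['im']; c={'mtx':d['K'],'R':d['R'],'t':d['t']}
hsv=cv2.cvtColor(im,cv2.COLOR_RGB2HSV)
def comps(m,x0,x1,y0,y1,amin=15):
    mm=np.zeros_like(m); mm[y0:y1,x0:x1]=m[y0:y1,x0:x1]
    cs,_=cv2.findContours(mm,cv2.RETR_EXTERNAL,cv2.CHAIN_APPROX_NONE)
    return [k for k in cs if cv2.contourArea(k)>amin]
H,S,V=cv2.split(hsv)
def show(name,m,box,z,amin=15):
    for k in comps(m.astype(np.uint8)*255,*box,amin):
        r=cv2.minAreaRect(k); b=cv2.boxPoints(r)
        print(name,np.round(r[0],1),np.round(r[1],1),'ctr',ray(c,r[0],z).round(4))
        B=np.array([ray(c,p,z)[:2] for p in b]); e=[B[1]-B[0],B[2]-B[1]]
        for v in e: print('   edge',np.linalg.norm(v).round(3),np.degrees(np.arctan2(v[1],v[0])).round(1))
show('strip',(S<60)&(V>150),(280,378,150,192),.076,200)
show('cap',((H<6)|(H>174))&(S>150),(315,350,170,200),.17)
show('orange',(H>5)&(H<16)&(S>200)&(V>150),(400,432,190,225),.066)
show('tray',(S<80)&(V<170),(390,440,155,245),.014,200)
show('disc',(S<70)&(V>90),(180,260,180,240),.02,30)
E
```

```text
strip [327.9 170.2] [13.1 83.5] ctr [ 0.5882 -0.054   0.076 ]
   edge 0.26 -78.8
   edge 0.042 -170.1
cap [332. 186.] [18. 16.] ctr [ 0.5226 -0.0629  0.17  ]
   edge 0.046 -91.0
   edge 0.053 178.6
orange [415.9 208.1] [ 4.2 20.2] ctr [ 0.4662 -0.324   0.066 ]
   edge 0.063 -10.2
   edge 0.013 -98.7
tray [415.3 200.7] [26.  74.2] ctr [ 0.4961 -0.3335  0.014 ]
   edge 0.241 -10.7
   edge 0.084 -99.6
disc [196. 222.] [18. 20.] ctr [0.4396 0.3667 0.02  ]
   edge 0.064 -91.0
   edge 0.057 -179.1
disc [242.2 193.7] [18.4 19.1] ctr [0.5277 0.2204 0.02  ]
   edge 0.061 -44.9
   edge 0.06 -135.8
```

>>> {"fn": "arm_command", "kwargs": {
  "steps": [
    [0, 0, -0.4, 0, 0, 0.134, 1],
    [0, 0, -0.4, 0, 0, 0.134, 1],
    [0.36, -0.375, 0, 0, 0, 0, 1],
    [0.36, -0.375, 0, 0, 0, 0, 1],
    [0.36, -0.375, 0, 0, 0, 0, 1],
    [0.36, -0.375, 0, 0, 0, 0, 1],
    [0.36, -0.375, 0, 0, 0, 0, 1],
    [0.36, -0.375, 0, 0, 0, 0, 1],
    [0.36, -0.375, 0, 0, 0, 0, 1],
    [0.36, -0.375, 0, 0, 0, 0, 1],
    [0.36, -0.375, 0, 0, 0, 0, 1],
    [0.36, -0.375, 0, 0, 0, 0, 1],
    [0.26, -0.27, 0, 0, 0, 0, 1],
    [0, 0, 0, 0, 0, 0, 1],
    [0, 0, 0, 0, 0, 0, 1]
  ]
}}

```text
t: 1.98
tcp_pos: [0.5262, -0.0656, 0.2779]
tool_rot: [3.142, 0.002, 0.184]
force: [0.2, -0.0, 0.3]
finger_gap: 0.0848
grip_force: 0.0
```

```bash
python3 - <<'E'
from h import *
s=ctrl.read_state(); print(s['tcp_pos'],s['tool_rot'],s['force'])
im,c=cap('wrist','w1.png'); print(-c['R'].T@c['t'],c['R'],c['mtx'][0,0])
cap('top','top1.png')
E
```

```text
[ 0.5261681  -0.0655954   0.27789597] [3.14150630e+00 1.65463742e-03 1.83810084e-01] [ 0.21437636 -0.03593445  0.25624559]
[ 0.58946597 -0.05343144  0.45413741] [[ 1.83709829e-01 -9.82980487e-01 -2.47985850e-04]
 [-9.48744280e-01 -1.77377394e-01  2.61575135e-01]
 [-2.57167241e-01 -4.78186483e-02 -9.65183085e-01]] 300.44324326737984
```

View pics/w1.png

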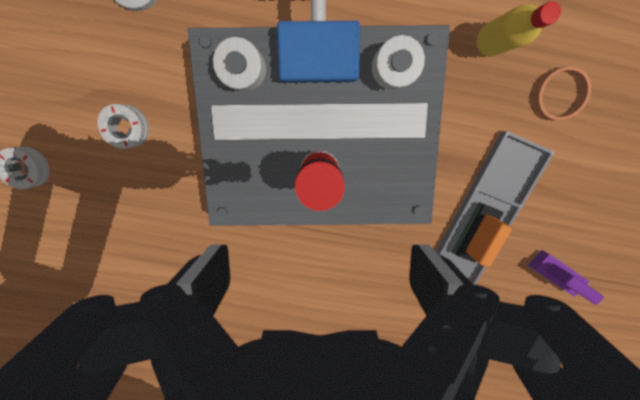

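View pics/top1.png

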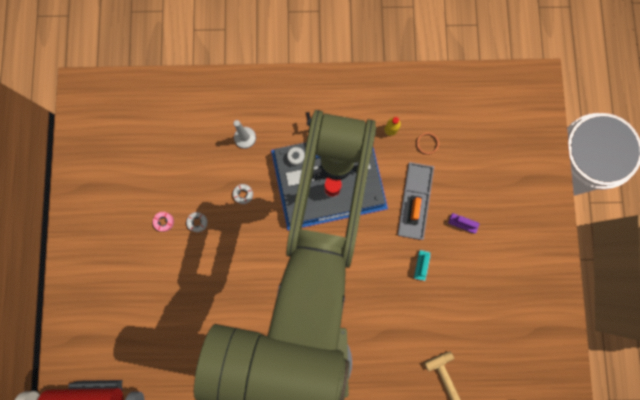

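Wrist view: cap top at (320,185), strip from (213,121) to (428,121), tray on the right with its divider near (490,200), and discs at (122,125) and (20,168). The top view confirms there are only two discs.

```bash
cat >> h.py <<'E'
def load(f):
    d=np.load('pics/'+f+'.npz'); return d['im'],{'mtx':d['K'],'R':d['R'],'t':d['t']}
def show(c,name,m,box,z,amin=15):
    x0,x1,y0,y1=box; mm=np.zeros(m.shape,np.uint8); mm[y0:y1,x0:x1]=m[y0:y1,x0:x1]*255
    cs,_=cv2.findContours(mm,cv2.RETR_EXTERNAL,cv2.CHAIN_APPROX_NONE)
    for k in cs:
        if cv2.contourArea(k)<amin: continue
        W=np.array([ray(c,p,z)[:2]*1000 for p in k[:,0]],np.float32)
        r=cv2.minAreaRect(W); (cx,cy),rad=cv2.minEnclosingCircle(W)
        print(name,'rect',np.round(r[0],1),np.round(r[1],1),round(r[2],1),'circ',round(cx,1),round(cy,1),round(rad,1))
def hsv(im): return cv2.split(cv2.cvtColor(im,cv2.COLOR_RGB2HSV))
E
python3 - <<'E'
from h import *
im,c=load('w1.png'); H,S,V=hsv(im)
show(c,'strip',(S<60)&(V>150),(205,435,95,145),.076,500)
show(c,'cap',((H<4)|(H>176))&(S>200)&(V>190),(290,350,155,215),.17,200)
show(c,'orange',(H>5)&(H<16)&(S>170)&(V>200),(460,520,205,270),.066,50)
show(c,'tray',(S<80)&(V<200)&(V>90),(438,560,125,285),.014,100)
show(c,'disc',(S<70)&(V>90),(90,160,95,150),.02,100)
show(c,'disc',(S<70)&(V>90),(0,60,140,195),.02,100)
cv2.imwrite('pics/crop1.png',cv2.resize(np.hstack([im[120:290,430:570],im[90:200,0:160][:,:].repeat(1,0) if 0 else np.zeros((170,1,3),np.uint8),]),None,fx=3,fy=3)[:,:,::-1])
E
```

```text
strip rect [584.9 -54.2] [ 40.4 259.7] 11.2 circ 585.8 -54.0 130.8
tray rect [ 387.6 -300.2] [62.6 15.3] 51.5 circ 392.1 -303.7 31.3
tray rect [ 502.1 -337.7] [ 81.9 227.3] 79.2 circ 504.2 -338.5 117.6
disc rect [526.8 215.9] [60.1 71.3] 10.6 circ 527.5 216.1 35.8
disc rect [440.  360.2] [60.2 70.7] 10.6 circ 441.0 361.0 38.3
```

View pics/crop1.png

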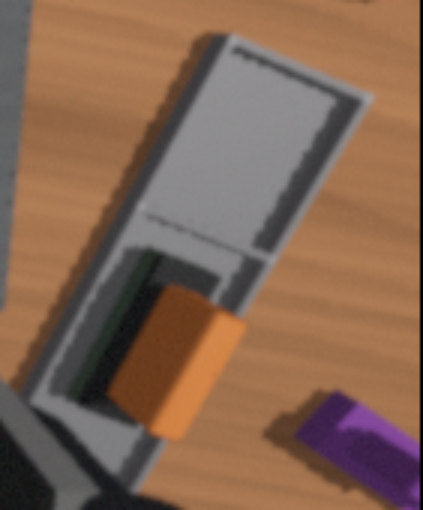

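The crop shows the tray's far (small) compartment empty, with far corners at about (507,132) and (554,153) in the full image. The divider runs from (478,191) to (520,207), and the stone is in the near compartment. The arm is already over the cap, so I'll descend and grip it.

>>> {"fn": "arm_command", "kwargs": {
  "steps": [
    [0, 0, 0.4, 0, 0, 0, 1],
    [0, 0, 0.4, 0, 0, 0, 1],
    [0, 0, 0.3, 0, 0, 0, 1],
    [0, 0, 0.25, 0, 0, 0, 1],
    [0, 0, 0.17, 0, 0, 0, 1],
    [0, 0, 0, 0, 0, 0, 1],
    [0, 0, 0, 0, 0, 0, 0],
    [0, 0, 0, 0, 0, 0, 0],
    [0, 0, 0, 0, 0, 0, 0],
    [0, 0, 0, 0, 0, 0, 0],
    [0, 0, 0, 0, 0, 0, 0]
  ]
}}

```text
t: 3.45
tcp_pos: [0.5278, -0.0657, 0.1281]
tool_rot: [3.14, -0.003, 0.183]
force: [-0.7, -0.3, 5.2]
finger_gap: 0.0452
grip_force: 60.5
```

```bash
python3 - <<'E'
from h import *
im,c=load('w1.png')
for p in [(506.7,131.7),(554,152.7),(478.3,190.7),(520,207)]: print(ray(c,p,.014).round(4))
E
```

```text
[ 0.6194 -0.3205  0.014 ]
[ 0.6035 -0.3985  0.014 ]
[ 0.5287 -0.3083  0.014 ]
[ 0.5159 -0.3792  0.014 ]
```

>>> {"fn": "arm_command", "kwargs": {
  "steps": [
    [0, 0, -0.2, 0, 0, 0, 0],
    [0, 0, -0.4, 0, 0, 0, 0],
    [0, 0, -0.4, 0, 0, 0, 0],
    [0, 0, -0.2, 0, 0, 0, 0],
    [-0.019, 0.2, 0, 0, 0, 0, 0],
    [-0.019, 0.45, 0, 0, 0, 0, 0],
    [-0.019, 0.45, 0, 0, 0, 0, 0],
    [-0.019, 0.45, 0, 0, 0, 0, 0],
    [-0.019, 0.45, 0, 0, 0, 0, 0],
    [-0.019, 0.45, 0, 0, 0, 0, 0],
    [-0.02, 0.3, 0, 0, 0, 0, 0],
    [0, 0.11, 0, 0, 0, 0, 0],
    [0, 0, 0, 0, 0, 0, 0],
    [0, 0, 0, 0, 0, 0, 0]
  ]
}}

```text
t: 5.2
tcp_pos: [0.5655, -0.3477, 0.2461]
tool_rot: [-3.14, 0.0, 0.184]
force: [0.5, 0.1, -0.8]
finger_gap: 0.0453
grip_force: 62.0
```

```bash
python3 - <<'E'
from h import *
im,c=cap('wrist','w2.png')
s=ctrl.read_state();print(s['tcp_pos'])
E
```

```text
[ 0.56561234 -0.34760332  0.24641328]
```

View pics/w2.png

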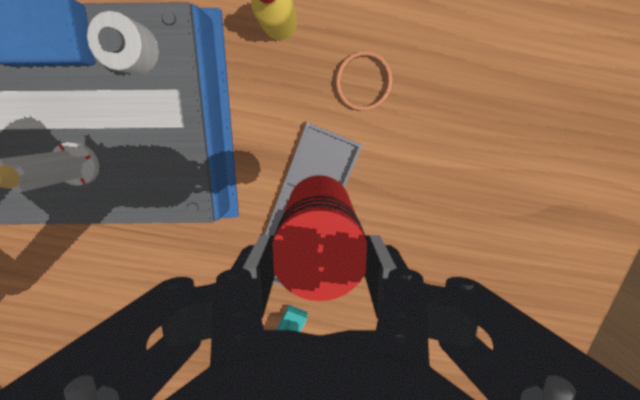

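The cap is held over the tray, with the tray's far corners at (307,122) and (361,148). The bare shaft shows at left, its flange near (75,165).

```bash
python3 - <<'E'
from h import *
im,c=load('w2.png')
a=ray(c,(307,122),.014)[:2]; b=ray(c,(361,148),.014)[:2]; m=(a+b)/2; print(a,b,m)
n=a-b; n/=np.linalg.norm(n); u=np.array([n[1],-n[0]]); print('inward/out dir',u,np.degrees(np.arctan2(u[1],u[0])),'cap ctr',m-u*.046,'stone ctr',m-u*(.046+.118))
g=np.array([ray(c,p,.078)[:2] for p in [(68,147),(88,157),(80,182)]]);print(g)
H,S,V=hsv(im)
show(c,'marks',((H<5)|(H>175))&(S>130),(45,110,130,200),.078,1)
E
```

```text
[ 0.62023482 -0.32021135] [ 0.60021492 -0.39755509] [ 0.61022487 -0.35888322]
inward/out dir [ 0.96809468 -0.25058469] -14.51211364753479 cap ctr [ 0.56569251 -0.34735633] stone ctr [ 0.45145734 -0.31778733]
[[ 0.54446671 -0.06052378]
 [ 0.53709114 -0.08273371]
 [ 0.50555099 -0.07312156]]
marks rect [507.9 -76. ] [4.2 1.7] 26.6 circ 507.9 -76.0 2.3
marks rect [537.  -82.2] [1.4 4.5] 35.0 circ 537.0 -82.2 2.3
marks rect [542.8 -53. ] [5.  1.8] 48.9 circ 543.1 -53.3 2.6
```

>>> {"fn": "arm_command", "kwargs": {
  "steps": [
    [0, 0, 0.3, 0, 0, 0, 0],
    [0, 0, 0.45, 0, 0, 0, 0],
    [0, 0, 0.45, 0, 0, 0, 0],
    [0, 0, 0.4, 0, 0, 0, 0],
    [0, 0, 0.2, 0, 0, 0, 0],
    [0, 0, 0.08, 0, 0, 0, 0],
    [0, 0, 0.04, 0, 0, 0, 0],
    [0, 0, 0, 0, 0, 0, 0]
  ]
}}

```text
t: 6.25
tcp_pos: [0.5665, -0.3491, 0.0554]
tool_rot: [3.14, -0.001, 0.184]
force: [0.1, -0.1, -0.6]
finger_gap: 0.0449
grip_force: 62.0
```

>>> {"fn": "arm_command", "kwargs": {
  "steps": [
    [0, 0, 0.012, 0, 0, 0, 0],
    [0, 0, 0, 0, 0, 0, 0],
    [0, 0, 0, 0, 0, 0, 1],
    [0, 0, 0, 0, 0, 0, 1],
    [0, 0, 0, 0, 0, 0, 1],
    [0, 0, 0, 0, 0, 0, 1],
    [0, 0, -0.2, 0, 0, 0, 1],
    [0, 0, -0.45, 0, 0, 0, 1],
    [0, 0, -0.5, 0, 0, 0, 1],
    [0, 0, -0.5, 0, 0, 0.154, 1],
    [0, 0, -0.25, 0, 0, 0.154, 1],
    [-0.25, -0.02, 0, 0, 0, 0.154, 1],
    [-0.45, -0.04, 0, 0, 0, 0, 1],
    [-0.27, -0.02, 0, 0, 0, 0, 1],
    [-0.1, -0.01, 0, 0, 0, 0, 1],
    [0, 0, 0, 0, 0, 0, 1],
    [0, 0, 0, 0, 0, 0, 1]
  ]
}}

```text
t: 8.38
tcp_pos: [0.4628, -0.3246, 0.2432]
tool_rot: [3.141, -0.001, -0.179]
force: [0.0, -0.1, -0.9]
finger_gap: 0.0856
grip_force: 0.0
```

```bash
python3 - <<'E'
from h import *
im,c=cap('wrist','w3.png'); s=ctrl.read_state();print(s['tcp_pos'],s['tool_rot'])
H,S,V=hsv(im)
show(c,'orange',(H>5)&(H<16)&(S>200)&(V>150),(220,420,100,300),.066,50)
E
```

```text
[ 0.46272333 -0.32449124  0.2430949 ] [ 3.14144248e+00 -6.81726202e-04 -1.79116584e-01]
```

View pics/w3.png

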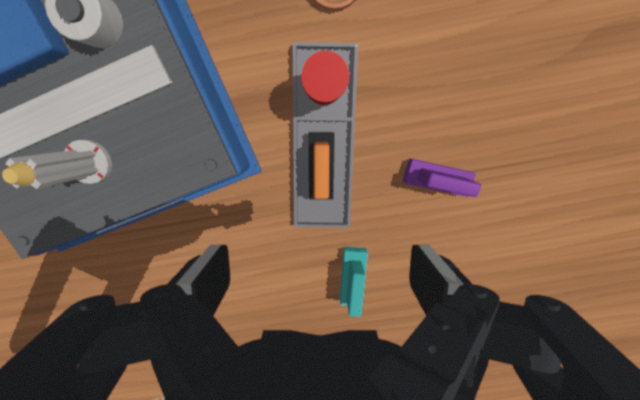

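The cap stands in the small compartment and the stone's orange rib is at about (322,170). Turquoise is at (353,280) and purple at (440,178). I'll measure the rib.

```bash
python3 - <<'E'
from h import *
im,c=load('w3.png'); H,S,V=hsv(im)
print(hsv(im[170:171,322:323]))
show(c,'orange',(H>5)&(H<18)&(S>150)&(V>100),(300,345,130,210),.066,50)
show(c,'tray',(S<60)&(V>60)&(V<190),(285,362,38,232),.014,500)
show(c,'turq',(H>80)&(H<100)&(S>120),(330,380,240,320),.06,50)
t=ctrl.read_state()['tcp_pos'];print(proj(c,[t[0],t[1],.066]))
E
```

```text
(array([[13]], dtype=uint8), array([[167]], dtype=uint8), array([[212]], dtype=uint8))
orange rect [ 465.9 -328.1] [18.1 67.3] 79.5 circ 466.0 -327.4 34.1
tray rect [ 495.2 -335.6] [ 80.8 240. ] 78.9 circ 495.1 -335.9 125.7
turq rect [ 308.4 -341.8] [30.1 99.9] 76.5 circ 308.6 -341.7 51.3
[319.11086181 173.80863735]
```

>>> {"fn": "arm_command", "kwargs": {
  "steps": [
    [0.02, 0.015, 0.3, 0, 0, 0, 1],
    [0.02, 0.015, 0.45, 0, 0, 0, 1],
    [0, 0, 0.45, 0, 0, 0, 1],
    [0, 0, 0.45, 0, 0, 0, 1],
    [0, 0, 0.3, 0, 0, 0, 1],
    [0, 0, 0.15, 0, 0, 0, 1],
    [0, 0, 0, 0, 0, 0, 1],
    [0, 0, 0, 0, 0, 0, 0],
    [0, 0, 0, 0, 0, 0, 0],
    [0, 0, 0, 0, 0, 0, 0],
    [0, 0, 0, 0, 0, 0, 0],
    [0, 0, 0, 0, 0, 0, 0],
    [0, 0, 0, 0, 0, 0, 0]
  ]
}}

```text
t: 10.05
tcp_pos: [0.4649, -0.3277, 0.0332]
tool_rot: [3.142, -0.0, -0.18]
force: [0.3, -0.6, -0.5]
finger_gap: 0.0
grip_force: 0.0
```

The gap reads 0, so the grip closed on nothing. I'll look before moving again.

```bash
python3 - <<'E'
from h import *
s=ctrl.read_state();print(s['finger_gap'],s['grip_force'],s['tcp_pos'])
im,c=cap('wrist','w4.png'); cap('top','top4.png'); im2,c2=cap('side','s4.png')
cv2.imwrite('pics/c4.png',np.hstack([cv2.resize(im[60:380,160:480],(400,400)),cv2.resize(im2[130:230,340:440],(400,400))])[:,:,::-1])
E
```

```text
1.9757006507571914e-05 0.0 [ 0.46490067 -0.32771788  0.03324516]
```

View pics/c4.png

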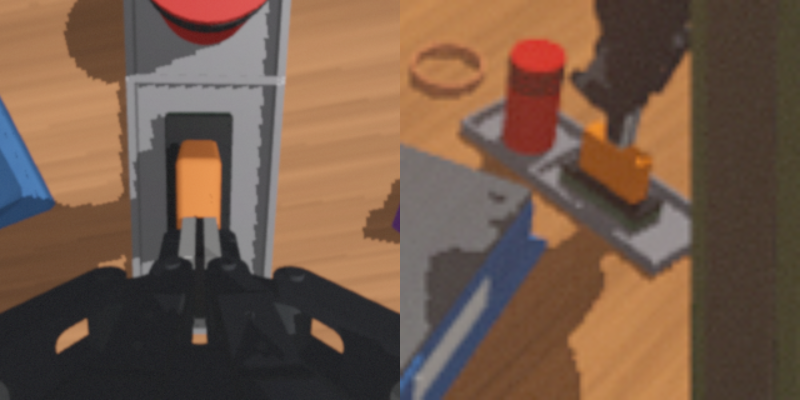

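```bash
python3 - <<'E'
from h import *
im,c=load('w4.png'); a=-.183; u=np.array([np.cos(a),np.sin(a)]); n=np.array([-u[1],u[0]]); o=np.array([.466,-.328])
f=lambda p:((p-np.array([160,60]))*1.25).round()
for sx in(-33,0,33):
  for sy in(-9,9):
    for z in (.066,.022): print(sx,sy,z,f(proj(c,[*(o+u*sx/1e3+n*sy/1e3),z])))
print('tip',f(proj(c,[.4649,-.3277,.033])),f(proj(c,[.4649,-.3277,.052])))
im,c=load('s4.png'); g=lambda p:((p-np.array([340,130]))*4).round()
for sx in(-33,0,33):
   for z in (.066,.022): print(sx,z,g(proj(c,[*(o+u*sx/1e3),z])))
E
```

```text
-33 -9 0.066 [219. 301.]
-33 -9 0.022 [215. 254.]
-33 9 0.066 [178. 301.]
-33 9 0.022 [182. 253.]
0 -9 0.066 [221. 231.]
0 -9 0.022 [216. 197.]
0 9 0.066 [177. 230.]
0 9 0.022 [182. 196.]
33 -9 0.066 [222. 152.]
33 -9 0.022 [217. 134.]
33 9 0.066 [176. 152.]
33 9 0.022 [181. 134.]
tip [199. 206.] [199. 220.]
-33 0.066 [246. 160.]
-33 0.022 [238. 200.]
0 0.066 [217. 140.]
0 0.022 [210. 180.]
33 0.066 [188. 121.]
33 0.022 [182. 161.]
```

>>> {"fn": "arm_command", "kwargs": {
  "steps": [
    [0, 0, 0, 0, 0, 0, 1],
    [0, 0, 0, 0, 0, 0, 1],
    [0, 0, 0, 0, 0, 0, 1],
    [0, 0, 0, 0, 0, 0, 1],
    [0, 0, 0, 0, 0, 0, 1]
  ]
}}

```text
t: 10.82
tcp_pos: [0.4649, -0.3276, 0.0331]
tool_rot: [-3.141, 0.0, -0.18]
force: [0.3, -0.2, 0.2]
finger_gap: 0.0855
grip_force: 0.0
```

```bash
python3 - <<'E'
from h import *
s=ctrl.read_state();print(s['finger_gap'],s['grip_force'],s['tcp_pos'],s['force'])
im,c=cap('wrist','w5.png'); im2,c2=cap('side','s5.png')
cv2.imwrite('pics/c5.png',np.hstack([cv2.resize(im[60:380,160:480],(400,400)),cv2.resize(im2[130:230,340:440],(400,400))])[:,:,::-1])
E
```

```text
0.08554377791565708 0.0 [ 0.46490063 -0.32763579  0.03312729] [ 0.25812929 -0.19244209  0.21798848]
```

View pics/c5.png

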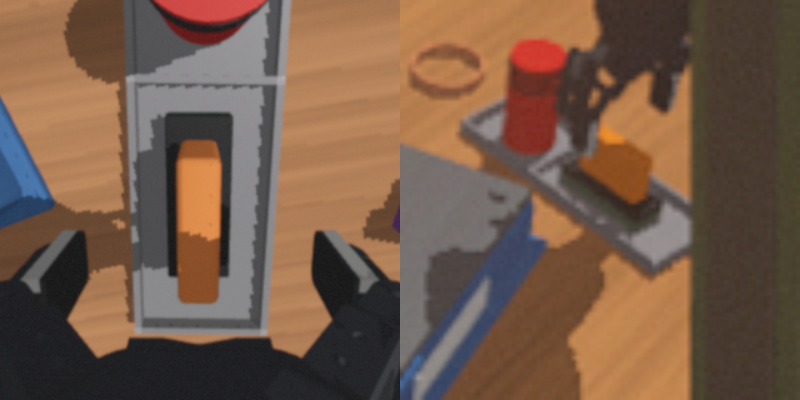

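```bash
python3 - <<'E'
from h import *
from scipy.spatial.transform import Rotation as Ro
s=ctrl.read_state(); T=Ro.from_euler('xyz',s['tool_rot']).as_matrix(); p=s['tcp_pos']
for f,pts in (('w5.png',[(88,232),(60,232),(88,270),(312,232),(315,280)]),('w4.png',[(183,215),(216,215),(163,232)])):
  im,c=load(f); K,R,t=c['mtx'],c['R'],c['t']
  cam=T.T@(-R.T@t-p); print('cam in tool',cam.round(4))
  for q in pts:
    px=np.array(q)/1.25+[160,60]; d=T.T@R.T@np.linalg.solve(K,[*px,1.])
    for y in (.0425,.009,.002):
      yy=-y if d[1]<0 else y
      l=(yy-cam[1])/d[1]; print(q,y,(cam+d*l).round(4))
E
```

```text
cam in tool [ 0.0641  0.0002 -0.1763]
(88, 232) 0.0425 [ 0.0048 -0.0425 -0.0428]
(88, 232) 0.009 [ 0.0513 -0.009  -0.1475]
(88, 232) 0.002 [ 0.061  -0.002  -0.1693]
(60, 232) 0.0425 [ 0.0168 -0.0425 -0.0697]
(60, 232) 0.009 [ 0.0539 -0.009  -0.1533]
(60, 232) 0.002 [ 0.0616 -0.002  -0.1707]
(88, 270) 0.0425 [-0.0093 -0.0425 -0.0466]
(88, 270) 0.009 [ 0.0483 -0.009  -0.1483]
(88, 270) 0.002 [ 0.0603 -0.002  -0.1695]
(312, 232) 0.0425 [ 0.0064  0.0425 -0.0461]
(312, 232) 0.009 [ 0.0521  0.009  -0.1493]
(312, 232) 0.002 [ 0.0617  0.002  -0.1708]
(315, 280) 0.0425 [-0.009   0.0425 -0.0541]
(315, 280) 0.009 [ 0.0489  0.009  -0.1509]
(315, 280) 0.002 [ 0.0611  0.002  -0.1712]
cam in tool [ 0.0641  0.0002 -0.1764]
(183, 215) 0.0425 [-0.2994 -0.0425  0.7524]
(183, 215) 0.009 [-0.0145 -0.009   0.0245]
(183, 215) 0.002 [ 0.045  -0.002  -0.1276]
(216, 215) 0.0425 [-0.282   0.0425  0.7082]
(216, 215) 0.009 [-0.0076  0.009   0.0069]
(216, 215) 0.002 [ 0.0497  0.002  -0.1397]
(163, 232) 0.0425 [-0.118  -0.0425  0.2341]
(163, 232) 0.009 [ 0.0247 -0.009  -0.0876]
(163, 232) 0.002 [ 0.0545 -0.002  -0.1548]
```

```bash
python3 - <<'E'
from h import *
from scipy.spatial.transform import Rotation as Ro
s=ctrl.read_state(); T=Ro.from_euler('xyz',s['tool_rot']).as_matrix(); p=s['tcp_pos']
im,c=load('s5.png')
for y in (-.0425,-.055):
  for z in (0,-.013,-.03,-.045,-.06):
    print(y,z,(4*(proj(c,p+T@[0,y,z])-[340,130])+[400,0]).round(), (4*(proj(c,p+T@[0,-y,z])-[340,130])+[400,0]).round())
cv2.imwrite('pics/c6.png',cv2.resize(im[115:205,365:445],(640,720),interpolation=cv2.INTER_CUBIC)[:600,:,::-1])
E
```

```text
-0.0425 0 [577. 192.] [647. 151.]
-0.0425 -0.013 [579. 180.] [649. 139.]
-0.0425 -0.03 [581. 164.] [652. 124.]
-0.0425 -0.045 [583. 150.] [655. 110.]
-0.0425 -0.06 [586. 136.] [657.  95.]
-0.055 0 [567. 198.] [657. 145.]
-0.055 -0.013 [568. 186.] [659. 134.]
-0.055 -0.03 [571. 170.] [662. 118.]
-0.055 -0.045 [573. 156.] [665. 104.]
-0.055 -0.06 [575. 142.] [668.  90.]
```

View pics/c6.png

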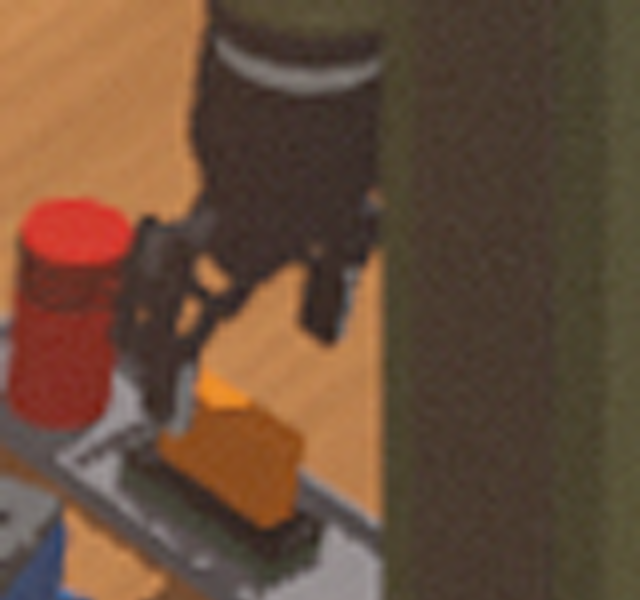

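The fingertip in the side view, at about (180,435) in this crop, sits roughly 27 mm higher than the reported TCP implies. The fingers therefore closed above the rib, and the stone is undisturbed. I'll go about 28 mm lower.

>>> {"fn": "arm_command", "kwargs": {
  "steps": [
    [0.01, 0, 0.1, 0, 0, 0, 1],
    [0, 0, 0.1, 0, 0, 0, 1],
    [0, 0, 0.08, 0, 0, 0, 1],
    [0, 0, 0, 0, 0, 0, 1],
    [0, 0, 0, 0, 0, 0, 0],
    [0, 0, 0, 0, 0, 0, 0],
    [0, 0, 0, 0, 0, 0, 0],
    [0, 0, 0, 0, 0, 0, 0],
    [0, 0, 0, 0, 0, 0, 0],
    [0, 0, 0, 0, 0, 0, 0]
  ]
}}

```text
t: 12.18
tcp_pos: [0.4661, -0.328, 0.0055]
tool_rot: [3.141, -0.001, -0.18]
force: [0.2, 0.8, 3.5]
finger_gap: 0.0171
grip_force: 59.0
```

>>> {"fn": "arm_command", "kwargs": {
  "steps": [
    [0, 0, -0.2, 0, 0, 0, 0],
    [0, 0, -0.4, 0, 0, 0, 0],
    [0, 0, -0.4, 0, 0, 0, 0],
    [0, 0, -0.5, 0, 0, 0, 0],
    [0, 0, -0.5, 0, 0, 0, 0],
    [0.02, -0.2, 0, 0, 0, 0, 0],
    [0.05, -0.45, 0, 0, 0, 0, 0],
    [0.05, -0.5, 0, 0, 0, 0, 0],
    [0.05, -0.5, 0, 0, 0, 0, 0],
    [0.05, -0.5, 0, 0, 0, 0, 0],
    [0.05, -0.5, 0, 0, 0, 0, 0],
    [0.05, -0.5, 0, 0, 0, 0, 0],
    [0.04, -0.4, 0, 0, 0, 0, 0],
    [0.01, -0.15, 0, 0, 0, 0, 0],
    [0, 0, 0, 0, 0, 0, 0]
  ]
}}

```text
t: 14.05
tcp_pos: [0.5674, 0.0303, 0.2039]
tool_rot: [3.141, 0.003, -0.177]
force: [-0.3, -0.4, -2.6]
finger_gap: 0.0169
grip_force: 59.0
```

>>> {"fn": "arm_command", "kwargs": {
  "steps": [
    [0, 0, 0, 0, 0, -0.1, 0],
    [0, 0, 0, 0, 0, -0.2, 0],
    [0, 0, 0, 0, 0, -0.22, 0],
    [0, 0, 0, 0, 0, -0.22, 0],
    [0, 0, 0, 0, 0, -0.22, 0],
    [0, 0, 0, 0, 0, -0.22, 0],
    [0, 0, 0, 0, 0, -0.22, 0],
    [0, 0, 0, 0, 0, -0.22, 0],
    [0, 0, 0, 0, 0, -0.22, 0],
    [0, 0, 0, 0, 0, -0.22, 0],
    [0, 0, 0, 0, 0, -0.2, 0],
    [0, 0, 0, 0, 0, -0.14, 0],
    [0, 0, 0, 0, 0, -0.07, 0],
    [0, 0, 0, 0, 0, 0, 0],
    [0, 0, 0, 0, 0, 0, 0]
  ]
}}

```text
t: 15.92
tcp_pos: [0.568, 0.0285, 0.205]
tool_rot: [-3.141, 0.0, 1.758]
force: [-0.7, 0.5, -1.4]
finger_gap: 0.017
grip_force: 59.0
```

```bash
python3 - <<'E'
from h import *
s=ctrl.read_state();print(s['tcp_pos'],s['tool_rot'],s['force'],s['wrist_torque'],s['finger_gap'],s['joints'])
im,c=cap('wrist','w6.png'); im2,c2=cap('side','s6.png')
cv2.imwrite('pics/c7.png',np.vstack([im[:,:,:],])[:,:,::-1])
E
```

```text
[0.56799216 0.02851772 0.20497556] [-3.14088291e+00  2.58854961e-04  1.75820554e+00] [-0.71054634  0.49688988 -1.35054309] [ 0.0119195   0.01889877 -0.01233251] 0.017011583738482147 [-2.38194025e-02  2.93500501e-01  1.50907872e+00 -4.12889170e-04
  1.33965315e+00 -2.11133811e-01]
```

View pics/c7.png

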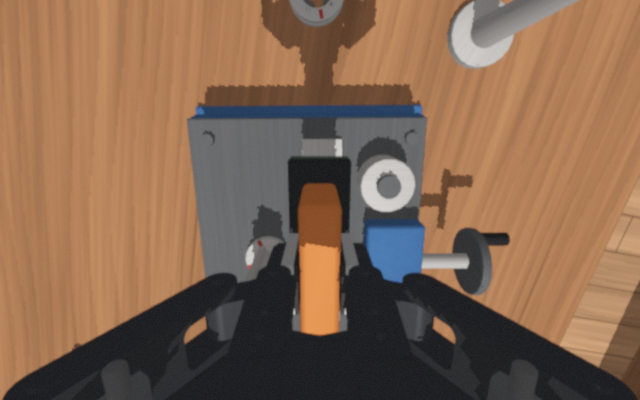

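The stone is held and aligned with the strip, whose left end shows at about (302–342, 138) beyond it. The idler is at (388,185) and the shaft flange at (262,250).

```bash
python3 - <<'E'
from h import *
im,c=load('w6.png'); H,S,V=hsv(im)
a=ray(c,(302,138.5),.076);b=ray(c,(342,138.5),.076);print(a,b,(a+b)/2)
show(c,'strip',(S<60)&(V>95)&(np.arange(400)[:,None]<157),(295,348,132,157),.076,50)
show(c,'black',(V<40),(280,360,150,232),.205-.0015+.018,50)
print(im[140:150:3,[296,300,302,306,320,338,341,344]].mean(2).round())
E
```

```text
[0.54083626 0.07051494 0.076     ] [0.58006386 0.07799274 0.076     ] [0.56045006 0.07425384 0.076     ]
strip rect [560.5  68.6] [52.7 23.8] 10.8 circ 560.5 68.6 28.5
black rect [561.6  52.5] [32.7 40.8] 10.8 circ 561.7 52.7 25.1
[[106. 106. 117. 118. 117. 193. 174. 107.]
 [106. 106. 111. 121. 121. 202. 181. 104.]
 [107. 104. 115. 120. 122. 201. 180. 106.]
 [108. 105. 119. 122. 122. 201. 192. 105.]]
```

>>> {"fn": "arm_command", "kwargs": {
  "steps": [
    [0.014, 0.013, 0.2, 0, 0, 0, 0],
    [0, 0, 0.4, 0, 0, 0, 0],
    [0, 0, 0.3, 0, 0, 0, 0],
    [0, 0, 0.2, 0, 0, 0, 0],
    [0, 0, 0.1, 0, 0, 0, 0],
    [0, 0, 0.02, 0, 0, 0, 0],
    [0, 0, 0, 0, 0, 0, 0],
    [0, 0, 0, 0, 0, 0, 0]
  ]
}}

```text
t: 17.02
tcp_pos: [0.5703, 0.0312, 0.0842]
tool_rot: [3.14, 0.0, 1.76]
force: [-0.5, 0.1, -1.7]
finger_gap: 0.017
grip_force: 59.0
```

>>> {"fn": "arm_command", "kwargs": {
  "steps": [
    [0, 0, 0.02, 0, 0, 0, 0],
    [0, 0, 0.02, 0, 0, 0, 0],
    [0, 0, 0, 0, 0, 0, 0]
  ]
}}

```text
t: 17.4
tcp_pos: [0.5692, 0.0312, 0.0791]
tool_rot: [-3.141, -0.0, 1.76]
force: [-0.0, 0.0, -1.9]
finger_gap: 0.0173
grip_force: 59.0
```

>>> {"fn": "arm_command", "kwargs": {
  "steps": [
    [0, 0, 0.01, 0, 0, 0, 0],
    [0, 0, 0, 0, 0, 0, 0]
  ]
}}

```text
t: 17.65
tcp_pos: [0.5693, 0.0312, 0.0781]
tool_rot: [-3.141, -0.0, 1.76]
force: [0.9, -0.3, -2.0]
finger_gap: 0.0172
grip_force: 59.0
```

>>> {"fn": "arm_command", "kwargs": {
  "steps": [
    [0, 0, 0.01, 0, 0, 0, 0],
    [0, 0, 0, 0, 0, 0, 0]
  ]
}}

```text
t: 17.9
tcp_pos: [0.5695, 0.0311, 0.0776]
tool_rot: [3.141, 0.0, 1.76]
force: [-0.5, -0.5, 1.2]
finger_gap: 0.017
grip_force: 59.3
```

Contact has begun; I'll increase the push.

>>> {"fn": "arm_command", "kwargs": {
  "steps": [
    [0, 0, 0.008, 0, 0, 0, 0],
    [0, 0, 0, 0, 0, 0, 0]
  ]
}}

```text
t: 18.15
tcp_pos: [0.5695, 0.0312, 0.0775]
tool_rot: [3.141, 0.0, 1.76]
force: [-2.6, -0.3, 7.1]
finger_gap: 0.0171
grip_force: 60.3
```

>>> {"fn": "arm_command", "kwargs": {
  "steps": [
    [0, 0, 0.004, 0, 0, 0, 0],
    [0, 0, 0, 0, 0, 0, 0]
  ]
}}

```text
t: 18.4
tcp_pos: [0.5695, 0.0312, 0.0775]
tool_rot: [3.141, 0.0, 1.76]
force: [-3.7, -0.1, 8.9]
finger_gap: 0.0173
grip_force: 60.7
```

>>> {"fn": "arm_command", "kwargs": {
  "steps": [
    [-0.05, 0, 0, 0, 0, 0, 0],
    [-0.08, 0, 0, 0, 0, 0, 0],
    [-0.08, 0, 0, 0, 0, 0, 0]
  ]
}}

```text
t: 18.77
tcp_pos: [0.5745, 0.0122, 0.0775]
tool_rot: [3.138, -0.002, 1.76]
force: [-1.8, 5.0, 7.5]
finger_gap: 0.0172
grip_force: 60.5
```

>>> {"fn": "arm_command", "kwargs": {
  "steps": [
    [-0.08, 0, 0.002, 0, 0, 0, 0],
    [-0.08, 0, 0, 0, 0, 0, 0],
    [-0.08, 0, 0, 0, 0, 0, 0],
    [-0.08, 0, 0, 0, 0, 0, 0]
  ]
}}

```text
t: 19.27
tcp_pos: [0.5808, -0.0191, 0.0775]
tool_rot: [3.138, -0.002, 1.76]
force: [-0.2, 5.7, 8.3]
finger_gap: 0.017
grip_force: 60.5
```

>>> {"fn": "arm_command", "kwargs": {
  "steps": [
    [-0.08, 0, 0, 0, 0, 0, 0],
    [-0.08, 0, 0, 0, 0, 0, 0],
    [-0.08, 0, 0, 0, 0, 0, 0],
    [-0.08, 0, 0, 0, 0, 0, 0]
  ]
}}

```text
t: 19.77
tcp_pos: [0.5867, -0.0506, 0.0775]
tool_rot: [3.138, -0.002, 1.76]
force: [-2.2, 6.6, 9.0]
finger_gap: 0.0171
grip_force: 60.5
```

>>> {"fn": "arm_command", "kwargs": {
  "steps": [
    [-0.08, 0, -0.002, 0, 0, 0, 0],
    [-0.08, 0, 0, 0, 0, 0, 0],
    [-0.08, 0, 0, 0, 0, 0, 0],
    [-0.08, 0, 0, 0, 0, 0, 0]
  ]
}}

```text
t: 20.27
tcp_pos: [0.5925, -0.0821, 0.0775]
tool_rot: [3.139, -0.002, 1.76]
force: [-1.8, 5.3, 8.8]
finger_gap: 0.017
grip_force: 60.5
```

>>> {"fn": "arm_command", "kwargs": {
  "steps": [
    [-0.08, 0, 0, 0, 0, 0, 0],
    [-0.08, 0, 0, 0, 0, 0, 0],
    [-0.08, 0, 0, 0, 0, 0, 0],
    [-0.08, 0, 0, 0, 0, 0, 0]
  ]
}}

```text
t: 20.78
tcp_pos: [0.5984, -0.1135, 0.0776]
tool_rot: [3.139, -0.002, 1.76]
force: [-1.4, 5.3, 8.0]
finger_gap: 0.0169
grip_force: 60.5
```

>>> {"fn": "arm_command", "kwargs": {
  "steps": [
    [-0.08, 0, 0, 0, 0, 0, 0],
    [-0.08, 0, 0, 0, 0, 0, 0],
    [-0.08, 0, 0, 0, 0, 0, 0],
    [0, 0, 0, 0, 0, 0, 0]
  ]
}}

```text
t: 21.28
tcp_pos: [0.6031, -0.1382, 0.0775]
tool_rot: [3.139, -0.0, 1.76]
force: [-2.0, 1.7, 7.1]
finger_gap: 0.0171
grip_force: 60.4
```

>>> {"fn": "arm_command", "kwargs": {
  "steps": [
    [0.05, -0.004, 0.002, 0, 0, 0, 0],
    [0.08, -0.004, 0, 0, 0, 0, 0],
    [0.08, -0.004, 0, 0, 0, 0, 0],
    [0.08, 0, 0, 0, 0, 0, 0]
  ]
}}

```text
t: 21.78
tcp_pos: [0.5981, -0.1125, 0.0777]
tool_rot: [3.137, 0.005, 1.76]
force: [1.1, -4.4, 5.8]
finger_gap: 0.017
grip_force: 60.0
```

>>> {"fn": "arm_command", "kwargs": {
  "steps": [
    [0.08, 0, 0, 0, 0, 0, 0],
    [0.08, 0, 0, 0, 0, 0, 0],
    [0.08, 0, 0, 0, 0, 0, 0],
    [0.08, 0, 0, 0, 0, 0, 0]
  ]
}}

```text
t: 22.28
tcp_pos: [0.5921, -0.081, 0.0776]
tool_rot: [3.137, 0.005, 1.761]
force: [-0.4, -5.0, 5.0]
finger_gap: 0.017
grip_force: 60.0
```

>>> {"fn": "arm_command", "kwargs": {
  "steps": [
    [0.08, 0, 0.004, 0, 0, 0, 0],
    [0.08, 0, 0, 0, 0, 0, 0],
    [0.08, 0, 0, 0, 0, 0, 0]
  ]
}}

```text
t: 22.65
tcp_pos: [0.5882, -0.0577, 0.0777]
tool_rot: [3.135, 0.005, 1.761]
force: [1.9, -5.7, 7.3]
finger_gap: 0.0174
grip_force: 60.2
```

>>> {"fn": "arm_command", "kwargs": {
  "steps": [
    [0.08, 0, 0.001, 0, 0, 0, 0],
    [0.08, 0, 0, 0, 0, 0, 0],
    [0.08, 0, 0, 0, 0, 0, 0],
    [0.08, 0, 0, 0, 0, 0, 0]
  ]
}}

```text
t: 23.15
tcp_pos: [0.5823, -0.0262, 0.0776]
tool_rot: [3.135, 0.005, 1.761]
force: [1.4, -5.2, 7.8]
finger_gap: 0.0169
grip_force: 60.3
```

>>> {"fn": "arm_command", "kwargs": {
  "steps": [
    [0.08, -0.004, 0, 0, 0, 0, 0],
    [0.08, -0.004, 0, 0, 0, 0, 0],
    [0.08, 0, 0, 0, 0, 0, 0],
    [0.08, 0, 0, 0, 0, 0, 0]
  ]
}}

```text
t: 23.65
tcp_pos: [0.5755, 0.0053, 0.0776]
tool_rot: [3.135, 0.005, 1.761]
force: [2.2, -5.6, 8.3]
finger_gap: 0.0174
grip_force: 60.4
```

>>> {"fn": "arm_command", "kwargs": {
  "steps": [
    [0.08, 0, 0, 0, 0, 0, 0],
    [0.08, 0, 0, 0, 0, 0, 0],
    [0.08, 0, 0, 0, 0, 0, 0],
    [0.04, 0, 0, 0, 0, 0, 0],
    [0, 0, 0, 0, 0, 0, 0]
  ]
}}

```text
t: 24.28
tcp_pos: [0.57, 0.0335, 0.0775]
tool_rot: [3.135, 0.004, 1.761]
force: [1.0, -3.9, 6.9]
finger_gap: 0.017
grip_force: 60.4
```

>>> {"fn": "arm_command", "kwargs": {
  "steps": [
    [0, 0, -0.1, 0, 0, 0, 0],
    [0, 0, -0.4, 0, 0, 0, 0],
    [0, 0, -0.4, 0, 0, 0, 0],
    [0, 0, -0.4, 0, 0, 0, 0],
    [0, 0, 0, 0, 0, 0.12, 0],
    [0, 0, 0, 0, 0, 0.22, 0],
    [0, 0, 0, 0, 0, 0.22, 0],
    [0, 0, 0, 0, 0, 0.22, 0],
    [0, 0, 0, 0, 0, 0.22, 0],
    [0, 0, 0, 0, 0, 0.22, 0],
    [0, 0, 0, 0, 0, 0.22, 0],
    [0, 0, 0, 0, 0, 0.22, 0],
    [0, 0, 0, 0, 0, 0.22, 0],
    [0, 0, 0, 0, 0, 0.22, 0],
    [0, 0, 0, 0, 0, 0.22, 0],
    [0, 0, 0, 0, 0, 0.16, 0],
    [0, 0, 0, 0, 0, 0, 0],
    [0, 0, 0, 0, 0, 0, 0]
  ]
}}

```text
t: 26.52
tcp_pos: [0.5664, 0.0349, 0.2052]
tool_rot: [-3.142, 0.001, -0.185]
force: [-0.7, 0.5, -1.2]
finger_gap: 0.0169
grip_force: 59.1
```

>>> {"fn": "arm_command", "kwargs": {
  "steps": [
    [-0.02, 0.2, 0, 0, 0, 0, 0],
    [-0.05, 0.45, 0, 0, 0, 0, 0],
    [-0.06, 0.5, 0, 0, 0, 0, 0],
    [-0.06, 0.5, 0, 0, 0, 0, 0],
    [-0.06, 0.5, 0, 0, 0, 0, 0],
    [-0.06, 0.5, 0, 0, 0, 0, 0],
    [-0.06, 0.5, 0, 0, 0, 0, 0],
    [-0.05, 0.4, 0, 0, 0, 0, 0],
    [-0.03, 0.21, 0, 0, 0, 0, 0],
    [0, 0, 0, 0, 0, 0, 0],
    [0, 0, 0, 0, 0, 0, 0]
  ]
}}

```text
t: 27.9
tcp_pos: [0.4523, -0.3252, 0.2052]
tool_rot: [-3.14, 0.0, -0.187]
force: [0.3, 0.2, -0.6]
finger_gap: 0.0169
grip_force: 59.3
```

>>> {"fn": "arm_command", "kwargs": {
  "steps": [
    [0, 0.02, 0.3, 0, 0, 0, 0],
    [0, 0, 0.5, 0, 0, 0, 0],
    [0, 0, 0.5, 0, 0, 0, 0],
    [0, 0, 0.35, 0, 0, 0, 0],
    [0, 0, 0.2, 0, 0, 0, 0],
    [0, 0, 0.1, 0, 0, 0, 0],
    [0, 0, 0.03, 0, 0, 0, 0],
    [0, 0, 0, 0, 0, 0, 0]
  ]
}}

```text
t: 28.9
tcp_pos: [0.4528, -0.3283, 0.008]
tool_rot: [3.141, -0.001, -0.187]
force: [1.1, -0.6, -1.7]
finger_gap: 0.0173
grip_force: 59.1
```

>>> {"fn": "arm_command", "kwargs": {
  "steps": [
    [0, 0, 0.022, 0, 0, 0, 0],
    [0, 0, 0, 0, 0, 0, 0],
    [0, 0, 0, 0, 0, 0, 1],
    [0, 0, 0, 0, 0, 0, 1],
    [0, 0, 0, 0, 0, 0, 1],
    [0, 0, 0, 0, 0, 0, 1],
    [0, 0, 0, 0, 0, 0, 1],
    [0, 0, -0.2, 0, 0, 0, 1],
    [0, 0, -0.5, 0, 0, 0, 1],
    [0, 0, -0.55, 0, 0, 0, 1],
    [0, 0, -0.55, 0, 0, 0, 1],
    [0, 0, -0.4, 0, 0, 0, 1],
    [0, 0, 0, 0, 0, 0, 1]
  ]
}}

```text
t: 30.52
tcp_pos: [0.4541, -0.33, 0.2293]
tool_rot: [3.137, -0.008, -0.187]
force: [0.2, -0.0, -0.1]
finger_gap: 0.0852
grip_force: 0.0
```

```bash
python3 - <<'E'
from h import *
im,c=cap('wrist','w7.png'); H,S,V=hsv(im); s=ctrl.read_state();print(s['tcp_pos'],s['finger_gap'])
show(c,'orange',(H>5)&(H<18)&(S>150)&(V>100),(290,360,110,230),.066,50)
show(c,'tray',(S<60)&(V>60)&(V<190),(275,370,30,240),.014,500)
show(c,'cap',((H<4)|(H>176))&(S>200)&(V>150),(290,360,10,130),.096,50)
E
```

```text
[ 0.45280676 -0.32883715  0.22676625] 0.08512492426976533
orange rect [ 452.9 -328.4] [17.7 66.5] 79.3 circ 452.5 -329.0 34.0
tray rect [ 494.9 -335.2] [ 80.6 239.3] 78.8 circ 494.7 -335.8 125.6
```

Stone is back, centred in the long compartment. Next I'll look at the near disc.

>>> {"fn": "arm_command", "kwargs": {
  "steps": [
    [-0.02, -0.3, 0, 0, 0, 0, 1],
    [-0.03, -0.55, 0, 0, 0, 0, 1],
    [-0.03, -0.55, 0, 0, 0, 0, 1],
    [-0.03, -0.55, 0, 0, 0, 0, 1],
    [-0.03, -0.55, 0, 0, 0, 0, 1],
    [-0.03, -0.55, 0, 0, 0, 0, 1],
    [-0.03, -0.55, 0, 0, 0, 0, 1],
    [-0.03, -0.55, 0, 0, 0, 0, 1],
    [-0.03, -0.55, 0, 0, 0, 0, 1],
    [-0.02, -0.5, 0, 0, 0, 0, 1],
    [0, -0.3, 0, 0, 0, 0, 1],
    [0, -0.07, 0, 0, 0, 0, 1],
    [0, 0, 0, 0, 0, 0, 1],
    [0, 0, 0, 0, 0, 0, 1]
  ]
}}

```text
t: 32.33
tcp_pos: [0.5278, 0.2228, 0.2245]
tool_rot: [3.14, 0.001, -0.189]
force: [1.0, -0.6, -0.0]
finger_gap: 0.0856
grip_force: 0.0
```

```bash
cat >> h.py <<'E'
def discs(im,c,z=.02,box=(0,640,0,330)):
    H,S,V=hsv(im); m=(((H<5)|(H>176))&(S>130)&(V>90)); x0,x1,y0,y1=box
    mm=np.zeros(m.shape,np.uint8); mm[y0:y1,x0:x1]=m[y0:y1,x0:x1]*255
    n,l,st,ce=cv2.connectedComponentsWithStats(mm)
    return [(st[i,4],ce[i].round(1),(ray(c,ce[i],z)[:2]*1000).round(1)) for i in range(1,n) if st[i,4]>=4]
E
python3 - <<'E'
from h import *
im,c=cap('wrist','w8.png'); H,S,V=hsv(im); s=ctrl.read_state();print(s['tcp_pos'],s['tool_rot'])
for d in discs(im,c): print(d)
t=s['tcp_pos']; print(proj(c,[.5277,.22,.02]))
show(c,'disc',(S<70)&(V>70),(200,430,80,300),.02,100)
cv2.imwrite('pics/c8.png',im[:,:,::-1])
E
```

```text
[0.52797709 0.22280851 0.22480981] [ 3.14074745e+00  6.49952049e-04 -1.88807428e-01]
(np.int32(14), array([579.5, 114.5]), array([ 535.2, -102.3]))
(np.int32(9), array([609.6, 114.1]), array([ 528.8, -138.4]))
(np.int32(11), array([572.7, 143.4]), array([501.1, -95.2]))
(np.int32(5), array([336.4, 160.2]), array([535.5, 198.9]))
(np.int32(4), array([305.5, 180.5]), array([517.1, 242.6]))
(np.int32(4), array([234.2, 237.8]), array([457.4, 353.6]))
(np.int32(13), array([153.8, 248.2]), array([463.2, 466.1]))
(np.int32(12), array([135.2, 260.1]), array([450.8, 497.3]))
(np.int32(6), array([169.8, 267.3]), array([431.2, 453.6]))
(np.int32(10), array([150.8, 278.3]), array([419.8, 485.4]))
[321.18371835 169.27969775]
disc rect [442.7 369.6] [72.2 67.9] 74.8 circ 438.6 373.8 44.0
disc rect [527. 221.] [60.4 60.7] 79.2 circ 526.9 221.0 31.4
disc rect [588.3  83. ] [13. 45.] 84.7 circ 588.3 83.0 23.4
```

View pics/c8.png

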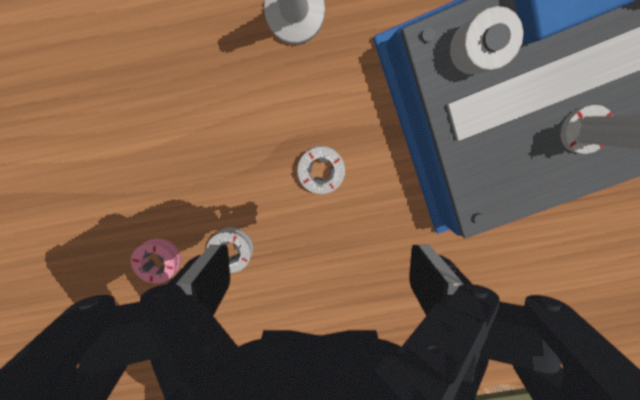

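The disc is at (321,170) with red marks around (309,157), (336,160), (305,181) and (336,180). The second disc at (232,250) is partly hidden by a finger, and pink is at (155,260). The shaft flange is at (587,130). I'll refine the angles.

```bash
cat >> h.py <<'E'
def marks(im,c,ctr,z,r0,r1,verbose=1):
    # angle (mod 90) of red marks around world centre ctr (m) on plane z, between radii r0,r1
    H,S,V=hsv(im); ys,xs=np.mgrid[0:400,0:640]
    K,R,t=c['mtx'],c['R'],c['t']; o=-R.T@t
    d=np.stack([xs,ys,np.ones_like(xs)],-1)@np.linalg.inv(K).T@R
    P=o[:2]+d[...,:2]*((z-o[2])/d[...,2])[...,None]-np.array(ctr[:2]); r=np.hypot(P[...,0],P[...,1])
    a=im.astype(int); red=np.clip(a[...,0]-(a[...,1]+a[...,2])/2-25,0,None)*((r>r0)&(r<r1))
    th=np.arctan2(P[...,1],P[...,0])
    hist=[(int(k),int(red[(np.degrees(th)//10*10)==k].sum())) for k in range(-180,180,10) if red[(np.degrees(th)//10*10)==k].sum()>0]
    z4=(red*np.exp(4j*th)).sum(); 
    if verbose: print(hist)
    return np.degrees(np.angle(z4))/4, abs(z4)/max(red.sum(),1)
E
python3 - <<'E'
from h import *
im,c=load('w8.png'); print(marks(im,c,(.527,.221),.02,.017,.031))
print(marks(im,c,(.5255,-.065),.078,.0165,.0255))
im,c=load('w2.png'); print(marks(im,c,(.5255,-.065),.078,.0165,.0255))
im,c=load('w3.png'); print(marks(im,c,(.5255,-.065),.078,.0165,.0255))
E
```

```text
[(-180, 2), (-170, 93), (-160, 729), (-150, 0), (-140, 1), (-130, 4), (-120, 4), (-100, 3), (-90, 23), (-80, 354), (-70, 604), (-60, 35), (-50, 10), (0, 13), (10, 166), (20, 844), (30, 3), (40, 2), (50, 5), (60, 4), (80, 1), (90, 2), (100, 18), (110, 914), (120, 24), (150, 6), (160, 2)]
(np.float64(22.85840972673024), np.float64(0.9509482403411149))
[(-150, 439), (-70, 130), (-60, 714), (20, 925), (30, 737), (110, 90), (120, 464), (130, 3)]
(np.float64(31.633394515844873), np.float64(0.9713264310862659))
[(-160, 129), (-150, 358), (-70, 33), (-60, 476), (-50, 9), (20, 17), (30, 556)]
(np.float64(33.682144194877544), np.float64(0.9795858441270497))
[(-160, 321), (-150, 778), (-70, 4), (-60, 1139), (-50, 29), (20, 86), (30, 879), (40, 13)]
(np.float64(33.67279441486486), np.float64(0.9758605133232068))
```

>>> {"fn": "arm_command", "kwargs": {
  "steps": [
    [-0.01, 0.02, 0.3, 0, 0, 0, 1],
    [0, 0, 0.5, 0, 0, 0, 1],
    [0, 0, 0.5, 0, 0, 0, 1],
    [0, 0, 0.5, 0, 0, 0, 1],
    [0, 0, 0.3, 0, 0, 0, 1],
    [0, 0, 0.2, 0, 0, 0, 1],
    [0, 0, 0.1, 0, 0, 0, 1],
    [0, 0, 0, 0, 0, 0, 1]
  ]
}}

```text
t: 33.38
tcp_pos: [0.5269, 0.2217, -0.015]
tool_rot: [3.141, 0.001, -0.188]
force: [-0.0, 0.2, -0.7]
finger_gap: 0.0853
grip_force: 0.0
```

>>> {"fn": "arm_command", "kwargs": {
  "steps": [
    [0, 0, 0.05, 0, 0, 0, 1],
    [0, 0, 0.04, 0, 0, 0, 1],
    [0, 0, 0, 0, 0, 0, 1]
  ]
}}

```text
t: 33.75
tcp_pos: [0.527, 0.2225, -0.0238]
tool_rot: [-3.142, -0.0, -0.187]
force: [0.7, 0.0, 0.3]
finger_gap: 0.0856
grip_force: 0.0
```

>>> {"fn": "arm_command", "kwargs": {
  "steps": [
    [0, 0, 0, 0, 0, 0, 0],
    [0, 0, 0, 0, 0, 0, 0],
    [0, 0, 0, 0, 0, 0, 0],
    [0, 0, 0, 0, 0, 0, 0]
  ]
}}

```text
t: 34.25
tcp_pos: [0.527, 0.2222, -0.0226]
tool_rot: [3.141, -0.001, -0.187]
force: [-1.4, -2.1, 9.1]
finger_gap: 0.057
grip_force: 61.7
```

>>> {"fn": "arm_command", "kwargs": {
  "steps": [
    [0, 0, -0.2, 0, 0, 0, 0],
    [0, 0, -0.45, 0, 0, 0, 0],
    [0, 0, -0.5, 0, 0, 0, 0],
    [0, 0, -0.5, 0, 0, 0, 0],
    [0, 0, -0.4, 0, 0, 0, 0],
    [0.04, 0.2, 0, 0, 0, 0, 0],
    [0.08, 0.45, 0, 0, 0, 0, 0],
    [0.1, 0.5, 0, 0, 0, 0, 0],
    [0.1, 0.5, 0, 0, 0, 0, 0],
    [0, 0, 0, 0, 0, 0, 0],
    [0, 0, 0, 0, 0, 0, 0]
  ]
}}

```text
t: 35.62
tcp_pos: [0.5261, 0.0537, 0.1794]
tool_rot: [3.141, 0.004, -0.189]
force: [0.3, -0.5, -4.0]
finger_gap: 0.0567
grip_force: 65.4
```

```bash
python3 - <<'E'
from h import *
s=ctrl.read_state(); print(s['tcp_pos'],s['tool_rot'],s['force'],s['finger_gap'])
im,c=cap('wrist','w9.png'); p=s['tcp_pos']
# disc in hand: top plane estimate z = tcp + .0226+.02
for dz in (.0426,): print(marks(im,c,(p[0],p[1]),p[2]+dz,.016,.031))
for ctr in ((.5255,-.065),): print(marks(im,c,ctr,.078,.0165,.0255))
for d in discs(im,c,.078): print(d)
H,S,V=hsv(im); show(c,'disc',(S<70)&(V>110),(240,400,140,300),p[2]+.0426,100)
cv2.imwrite('pics/c9.png',im[:,:,::-1])
E
```

```text
[0.52614937 0.05370024 0.17942067] [ 3.14126907  0.00357712 -0.18911159] [ 0.26326589 -0.51360949 -3.95969689] 0.056726958463328786
[(-180, 30), (-170, 995), (-160, 3802), (-150, 100), (-140, 156), (-130, 106), (-80, 4015), (-70, 7359), (10, 1417), (20, 10617), (30, 251), (40, 732), (50, 875), (60, 72), (100, 343), (110, 5106), (120, 269), (130, 168), (140, 118), (150, 90), (160, 96), (170, 29)]
(np.float64(23.58671429482018), np.float64(0.884074593469806))
[(-70, 193), (-60, 1731), (20, 847), (30, 1300), (110, 137), (120, 666)]
(np.float64(32.26100963875486), np.float64(0.9795862349359085))
(np.int32(15), array([431.5, 148.2]), array([543.2, -54.3]))
(np.int32(13), array([464., 148.]), array([537.8, -83.5]))
(np.int32(16), array([427.7, 179.8]), array([514.4, -48.1]))
(np.int32(107), array([291.3, 217.8]), array([501.5,  85.9]))
(np.int32(104), array([361. , 230.9]), array([475.3,  21.3]))
(np.int32(8), array([ 91.8, 274.6]), array([479.6, 300.7]))
(np.int32(98), array([279.8, 280.5]), array([436.9, 112.1]))
(np.int32(5), array([ 68.4, 282.6]), array([475.4, 328. ]))
(np.int32(9), array([  5.6, 285.8]), array([484.1, 393.7]))
(np.int32(95), array([345.3, 292.2]), array([410.6,  47.8]))
(np.int32(6), array([105.5, 296.5]), array([452.7, 296.3]))
(np.int32(6), array([ 82.5, 304.5]), array([448.1, 323.8]))
(np.int32(9), array([ 25.7, 305.4]), array([458.3, 383.5]))
(np.int32(12), array([  7.1, 317.2]), array([448.5, 409.5]))
disc rect [522.9  17.4] [14.2  3.9] 18.0 circ 522.4 18.9 7.1
disc rect [537.8  87.2] [ 4.1 11.8] 50.3 circ 536.8 85.9 5.9
disc rect [543.5  51.4] [57.8 32.3] 84.8 circ 532.3 52.4 28.9
disc rect [570.7  36.7] [47.2 16. ] 79.2 circ 578.3 35.2 23.6
```

View pics/c9.png

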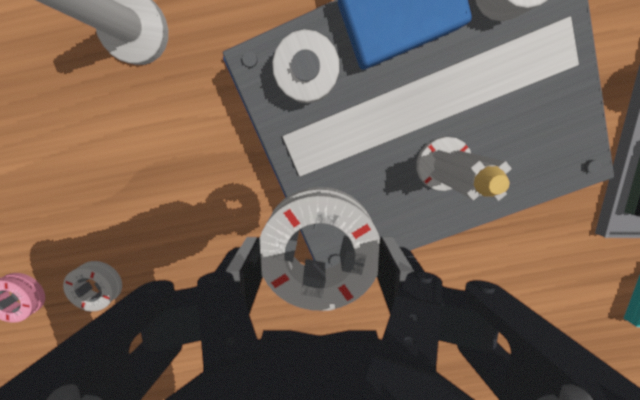

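The disc is held level with its marks at (291,218), (361,231), (280,280) and (345,292). The brass nose is at (492,180) and the flange marks at (431,148), (464,148) and (428,180). I'll solve the in-hand disc pose and the shaft axis.

```bash
cat >> h.py <<'E'
def inhand(c,px,z):
    # disc centre/angle from 4 mark pixels assuming plane z
    P=np.array([ray(c,p,z)[:2] for p in px]); ctr=P.mean(0); d=P-ctr
    return ctr,np.hypot(*d.T).mean(),np.degrees(np.angle((np.exp(4j*np.arctan2(d[:,1],d[:,0]))).mean()))/4
E
python3 - <<'E'
from h import *
im,c=load('w9.png'); p=ctrl.read_state()['tcp_pos']; H,S,V=hsv(im)
px=[(291.3,217.8),(361,230.9),(279.8,280.5),(345.3,292.2)]
for dz in (.03,.0375,.0426,.05,.055): print(dz,inhand(c,px,p[2]+dz),'rel',inhand(c,px,p[2]+dz)[0]-p[:2])
show(c,'nose',(H>15)&(H<28)&(S>110)&(V>120),(465,520,160,205),.164,20)
show(c,'nose@158',(H>15)&(H<28)&(S>110)&(V>120),(465,520,160,205),.158,20)
A=ray(c,(427.7,179.8),.078)[:2];B=ray(c,(464,148),.078)[:2];print('flange ctr',(A+B)/2)
im,c=load('w8.png')
print([inhand(c,q,.02) for q in [[(336.4,160.2),(305.5,180.5)]]])
E
```

```text
0.03 (array([0.51952012, 0.0547042 ]), np.float64(0.025889214788733097), np.float64(22.881449475962278)) rel [-0.00696024  0.00032039]
0.0375 (array([0.52313088, 0.05401567]), np.float64(0.0245571186808629), np.float64(22.88144947596224)) rel [-0.00334948 -0.00036814]
0.0426 (array([0.5255862 , 0.05354747]), np.float64(0.02365129332751116), np.float64(22.881449475962256)) rel [-0.00089416 -0.00083635]
0.05 (array([0.52914881, 0.05286811]), np.float64(0.022336958501079217), np.float64(22.881449475962192)) rel [ 0.00266846 -0.0015157 ]
0.055 (array([0.53155599, 0.05240909]), np.float64(0.021448894429165775), np.float64(22.88144947596224)) rel [ 0.00507563 -0.00197473]
nose rect [530.  -63.2] [20.1 13.3] 25.0 circ 529.6 -62.1 10.8
nose@158 rect [528.1 -66.4] [20.8 13.8] 25.0 circ 527.7 -65.3 11.2
flange ctr [ 0.52612291 -0.06581294]
[(array([0.52631534, 0.22074369]), np.float64(0.023720189759409177), np.float64(22.839385012216564))]
```

>>> {"fn": "arm_command", "kwargs": {
  "steps": [
    [0, 0, 0, 0, 0, -0.111, 0],
    [0, 0, 0, 0, 0, -0.111, 0],
    [0, 0.2, 0, 0, 0, 0, 0],
    [0, 0.4, 0, 0, 0, 0, 0],
    [0.02, 0.4, 0, 0, 0, 0, 0],
    [0, 0.19, 0, 0, 0, 0, 0],
    [0, 0, 0, 0, 0, 0, 0],
    [0, 0, 0, 0, 0, 0, 0]
  ]
}}

```text
t: 36.67
tcp_pos: [0.5279, -0.0633, 0.1808]
tool_rot: [-3.14, 0.001, -0.012]
force: [-0.5, 0.5, -2.7]
finger_gap: 0.0565
grip_force: 65.5
```

```bash
python3 - <<'E'
from h import *
im,c=cap('wrist','w10.png'); s=ctrl.read_state(); p=s['tcp_pos']; print(p,s['tool_rot'])
D=[d for d in discs(im,c,p[2]+.0426,(220,420,190,320)) if d[0]>60]
print([d[1] for d in D]); 
if len(D)==4: print(inhand(c,[d[1] for d in D],p[2]+.0426))
H,S,V=hsv(im); show(c,'nose@158',(H>15)&(H<28)&(S>110)&(V>120),(220,420,190,320),.158,20)
E
```

```text
[ 0.5279095  -0.06327186  0.18088271] [-3.14068644e+00  5.64070204e-04 -1.18122374e-02]
[array([291.3, 217.6]), array([361., 231.]), array([279.7, 280.5]), array([345.3, 292.2])]
(array([ 0.52712253, -0.06331896]), np.float64(0.023706730352981015), np.float64(32.95553095632895))
```

>>> {"fn": "arm_command", "kwargs": {
  "steps": [
    [-0.01, 0.022, 0.15, 0, 0, 0, 0],
    [0, 0, 0.15, 0, 0, 0, 0],
    [0, 0, 0.1, 0, 0, 0, 0],
    [0, 0, 0.06, 0, 0, 0, 0],
    [0, 0, 0, 0, 0, 0, 0]
  ]
}}

```text
t: 37.35
tcp_pos: [0.5267, -0.0668, 0.1344]
tool_rot: [-3.141, 0.001, -0.013]
force: [0.2, 0.4, -2.6]
finger_gap: 0.0565
grip_force: 65.4
```

>>> {"fn": "arm_command", "kwargs": {
  "steps": [
    [0, 0, 0.04, 0, 0, 0, 0],
    [0, 0, 0.03, 0, 0, 0, 0],
    [0, 0, 0, 0, 0, 0, 0]
  ]
}}

```text
t: 37.72
tcp_pos: [0.527, -0.0666, 0.1281]
tool_rot: [-3.141, 0.0, -0.013]
force: [0.6, 1.1, -2.6]
finger_gap: 0.0568
grip_force: 65.5
```

>>> {"fn": "arm_command", "kwargs": {
  "steps": [
    [0, 0, 0.03, 0, 0, 0, 0],
    [0, 0, 0.03, 0, 0, 0, 0],
    [0, 0, 0, 0, 0, 0, 0]
  ]
}}

```text
t: 38.1
tcp_pos: [0.5267, -0.0666, 0.1217]
tool_rot: [-3.141, 0.001, -0.013]
force: [-0.6, 2.3, -3.5]
finger_gap: 0.0568
grip_force: 65.4
```

>>> {"fn": "arm_command", "kwargs": {
  "steps": [
    [0, 0, 0.04, 0, 0, 0, 0],
    [0, 0, 0.04, 0, 0, 0, 0],
    [0, 0, 0, 0, 0, 0, 0]
  ]
}}

```text
t: 38.48
tcp_pos: [0.5267, -0.0666, 0.1135]
tool_rot: [-3.141, 0.001, -0.013]
force: [-1.2, 2.0, -4.4]
finger_gap: 0.0565
grip_force: 65.3
```

>>> {"fn": "arm_command", "kwargs": {
  "steps": [
    [0, 0, 0.06, 0, 0, 0, 0],
    [0, 0, 0.06, 0, 0, 0, 0],
    [0, 0, 0.06, 0, 0, 0, 0],
    [0, 0, 0, 0, 0, 0, 0]
  ]
}}

```text
t: 38.98
tcp_pos: [0.5266, -0.0666, 0.0951]
tool_rot: [-3.141, 0.001, -0.013]
force: [-1.4, 4.2, -5.9]
finger_gap: 0.0566
grip_force: 65.2
```

>>> {"fn": "arm_command", "kwargs": {
  "steps": [
    [0, 0, 0.05, 0, 0, 0, 0],
    [0, 0, 0.05, 0, 0, 0, 0],
    [0, 0, 0.04, 0, 0, 0, 0],
    [0, 0, 0, 0, 0, 0, 0]
  ]
}}

```text
t: 39.48
tcp_pos: [0.5268, -0.0666, 0.0817]
tool_rot: [-3.141, 0.001, -0.013]
force: [-1.7, 6.0, -3.9]
finger_gap: 0.0567
grip_force: 65.4
```

>>> {"fn": "arm_command", "kwargs": {
  "steps": [
    [0, -0.01, 0.03, 0, 0, 0, 0],
    [0, 0, 0.03, 0, 0, 0, 0],
    [0, 0, 0, 0, 0, 0, 0]
  ]
}}

```text
t: 39.85
tcp_pos: [0.5272, -0.0663, 0.0758]
tool_rot: [3.141, 0.0, -0.013]
force: [-1.1, 1.8, -4.6]
finger_gap: 0.0569
grip_force: 65.4
```

>>> {"fn": "arm_command", "kwargs": {
  "steps": [
    [0, 0, 0, 0, 0, 0, 1],
    [0, 0, 0, 0, 0, 0, 1],
    [0, 0, 0, 0, 0, 0, 1],
    [0, 0, 0, 0, 0, 0, 1],
    [0, 0, -0.2, 0, 0, 0, 1],
    [0, 0, -0.4, 0, 0, 0, 1],
    [0, 0, -0.45, 0, 0, 0, 1],
    [0, 0, -0.35, 0, 0, 0, 1],
    [0, 0, 0, 0, 0, 0, 1],
    [0, 0, 0, 0, 0, 0, 1]
  ]
}}

```text
t: 41.1
tcp_pos: [0.5265, -0.0658, 0.2155]
tool_rot: [-3.141, 0.001, -0.013]
force: [-0.2, -0.3, -1.2]
finger_gap: 0.0855
grip_force: 0.0
```

```bash
python3 - <<'E'
from h import *
im,c=cap('wrist','w11.png'); s=ctrl.read_state(); p=s['tcp_pos']; print(p,s['tool_rot'])
for z in (.098,.11,.12): print(z,marks(im,c,(.526,-.0655),z,.018,.03,z<.1))
for d in discs(im,c,.098,(220,420,100,300)): print(d, np.hypot(*(d[2]-[526,-65.5])))
for z in (.078,.098,.11):
  print(z,proj(c,[.526,-.0655,z]))
H,S,V=hsv(im); show(c,'disc',(S<70)&(V>110),(260,380,130,260),.098,100)
im,c=cap('side','s11.png')
cv2.imwrite('pics/c10.png',cv2.resize(im[150:220,290:370],(640,560),interpolation=cv2.INTER_CUBIC)[:,:,::-1])
im,c=cap('top','t11.png'); H,S,V=hsv(im); show(c,'disc',(S<70)&(V>90),(180,260,180,240),.02,30)
E
```

```text
[ 0.5260458  -0.0656374   0.21488221] [-3.14117058e+00  2.29524894e-03 -1.30106560e-02]
[(-180, 1302), (-170, 1098), (-160, 851), (-150, 1207), (-140, 25), (-70, 414), (-60, 1482), (20, 267), (30, 1679), (110, 60), (120, 611), (130, 17), (140, 192), (150, 567), (160, 1004), (170, 1363)]
0.098 (np.float64(24.226389734014575), np.float64(0.37096704278695414))
0.11 (np.float64(28.305005328742233), np.float64(0.47917862745506834))
0.12 (np.float64(31.431057621988018), np.float64(0.5989684384691164))
(np.int32(13), array([306.2, 165.5]), array([545.5, -53. ])) 23.16246964380094
(np.int32(14), array([339.5, 172. ]), array([538.6, -85.7])) 23.807561823924782
(np.int32(11), array([299.4, 197.8]), array([512.7, -45.3])) 24.18532612970102
(np.int32(5), array([333.4, 205.2]), array([504.5, -79.7])) 25.76606295109907
0.078 [319.2098423  180.66623437]
0.098 [319.19172067 184.71403918]
0.11 [319.17968526 187.40237388]
disc rect [526.  -70.6] [65.7 52.8] 20.5 circ 525.2 -68.4 33.7
disc rect [567.5 -65.7] [114.7  23.8] 89.3 circ 567.5 -65.7 58.6
disc rect [439.7 366.7] [63.6 57.3] 89.0 circ 440.8 366.2 32.9
```

>>> {"fn": "arm_command", "kwargs": {
  "steps": [
    [-0.05, -0.24, 0, 0, 0, 0, 1],
    [-0.1, -0.48, 0, 0, 0, 0, 1],
    [-0.11, -0.52, 0, 0, 0, 0, 1],
    [-0.11, -0.52, 0, 0, 0, 0, 1],
    [-0.11, -0.52, 0, 0, 0, 0, 1],
    [-0.11, -0.52, 0, 0, 0, 0, 1],
    [-0.11, -0.52, 0, 0, 0, 0, 1],
    [-0.11, -0.52, 0, 0, 0, 0, 1],
    [-0.08, -0.35, 0, 0, 0, 0, 1],
    [-0.02, -0.13, 0, 0, 0, 0, 1],
    [0, 0, 0, 0, 0, 0, 1],
    [0, 0, 0, 0, 0, 0, 1]
  ]
}}

```text
t: 42.75
tcp_pos: [0.4419, 0.3659, 0.2157]
tool_rot: [3.14, 0.001, -0.014]
force: [1.2, 0.3, -0.4]
finger_gap: 0.0854
grip_force: 0.0
```

```bash
python3 - <<'E'
from h import *
im,c=cap('wrist','w12.png'); H,S,V=hsv(im); s=ctrl.read_state();print(s['tcp_pos'],s['tool_rot'])
print(proj(c,[.44,.3667,.02]))
show(c,'disc',(S<70)&(V>70),(220,420,80,300),.02,100)
for d in discs(im,c,.02,(240,400,100,250)): print(d)
print(marks(im,c,(.44,.3667),.02,.017,.031))
im,c=cap('top','t12.png'); H,S,V=hsv(im); show(c,'disc',(S<70)&(V>90),(180,260,180,240),.02,30)
E
```

```text
[0.44198711 0.36579858 0.21585494] [ 3.14055050e+00  4.22181441e-04 -1.44573039e-02]
[318.55257081 172.38198236]
disc rect [438.6 368. ] [61.5 60.9] 89.2 circ 438.7 368.0 31.4
(np.int32(6), array([329. , 158.5]), array([457.2, 353.5]))
(np.int32(7), array([302.3, 163. ]), array([452.1, 386.7]))
(np.int32(13), array([249.2, 179.5]), array([432. , 454.2]))
(np.int32(4), array([333. , 184.5]), array([424.2, 348.6]))
(np.int32(5), array([307.2, 188.8]), array([419.1, 381.4]))
[(-140, 621), (-130, 373), (-120, 62), (-110, 59), (-100, 121), (-90, 177), (-80, 159), (-70, 184), (-60, 166), (-50, 330), (-40, 979), (-30, 90), (-20, 85), (-10, 67), (0, 69), (10, 30), (20, 15), (50, 651), (60, 393), (130, 1), (140, 959), (150, 6)]
(np.float64(-36.06957368756536), np.float64(0.6565529967682577))
disc rect [439.3 365.6] [58.4 63.4] 22.6 circ 440.2 366.3 32.3
```

>>> {"fn": "arm_command", "kwargs": {
  "steps": [
    [-0.038, -0.018, 0.3, 0, 0, 0, 1],
    [0, 0, 0.5, 0, 0, 0, 1],
    [0, 0, 0.5, 0, 0, 0, 1],
    [0, 0, 0.5, 0, 0, 0, 1],
    [0, 0, 0.3, 0, 0, 0, 1],
    [0, 0, 0.16, 0, 0, 0, 1],
    [0, 0, 0.1, 0, 0, 0, 1],
    [0, 0, 0, 0, 0, 0, 1],
    [0, 0, 0, 0, 0, 0, 0],
    [0, 0, 0, 0, 0, 0, 0],
    [0, 0, 0, 0, 0, 0, 0],
    [0, 0, 0, 0, 0, 0, 0]
  ]
}}

```text
t: 44.35
tcp_pos: [0.4428, 0.378, -0.0129]
tool_rot: [-3.124, -0.011, -0.017]
force: [-4.2, 16.7, 22.8]
finger_gap: 0.0124
grip_force: 11.1
```

Something went wrong: the gap is 12 mm and the force is high. I'll rise and open, then look.

>>> {"fn": "arm_command", "kwargs": {
  "steps": [
    [0, 0, -0.1, 0, 0, 0, 0.1],
    [0, 0, -0.3, 0, 0, 0, 0.3],
    [0, 0, -0.5, 0, 0, 0, 1],
    [0, 0, -0.5, 0, 0, 0, 1],
    [0, 0, -0.5, 0, 0, 0, 1],
    [0, 0, -0.4, 0, 0, 0, 1],
    [0, 0, 0, 0, 0, 0, 1],
    [0, 0, 0, 0, 0, 0, 1]
  ]
}}

```text
t: 45.35
tcp_pos: [0.4373, 0.3684, 0.2097]
tool_rot: [3.141, 0.001, -0.013]
force: [0.5, 0.2, -0.0]
finger_gap: 0.0855
grip_force: 0.0
```

```bash
python3 - <<'E'
from h import *
s=ctrl.read_state();print(s['tcp_pos'],s['tool_rot'],s['finger_gap'])
im,c=cap('wrist','w13.png'); 
H,S,V=hsv(im); show(c,'disc',(S<70)&(V>70),(120,640,60,300),.02,100)
for d in discs(im,c,.02): print(d)
im2,c2=cap('top','t13.png'); H,S,V=hsv(im2); show(c2,'disc',(S<70)&(V>90),(150,270,170,260),.02,30)
cv2.imwrite('pics/c11.png',np.vstack([im,cv2.resize(im2[130:255,130:330],(640,400))])[:,:,::-1][::1]);cv2.imwrite('pics/c11.png',cv2.resize(cv2.imread('pics/c11.png'),(480,600)))
E
```

```text
[0.43726058 0.36843776 0.20970655] [ 3.14072521e+00  7.96556982e-04 -1.31111492e-02] 0.08550388959622428
disc rect [306.5 205.2] [88.9 22.5] 32.2 circ 302.0 212.2 44.5
disc rect [310.6 534.4] [23.  88.8] 56.5 circ 305.9 527.3 44.5
disc rect [439.3 361.9] [60.5 60.8] 89.3 circ 439.1 362.0 31.3
disc rect [490.5  10.2] [151.3  49.5] 11.0 circ 490.4 10.6 79.4
(np.int32(13), array([238.9, 151.5]), array([463.2, 465.4]))
(np.int32(6), array([337.5, 155.8]), array([456.5, 346.1]))
(np.int32(7), array([310.3, 158.7]), array([453.4, 379.2]))
(np.int32(13), array([214.3, 162. ]), array([450.8, 496.5]))
(np.int32(13), array([250.5, 177.1]), array([431.6, 453.7]))
(np.int32(7), array([339.4, 182.6]), array([423.3, 343.6]))
(np.int32(11), array([226., 187.]), array([419.4, 485.1]))
(np.int32(4), array([313. , 184.8]), array([420.9, 376.5]))
disc rect [440.4 359.6] [59.5 59.6] 45.0 circ 440.1 360.1 32.5
```

View pics/c11.png

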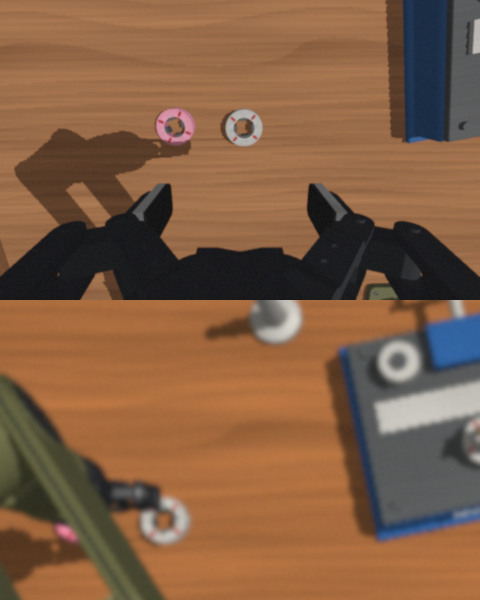

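The disc is still flat on the bench at (243,127) in the upper half, about 6 mm from where it was, and pink is undisturbed. The tips had ridden over its top edge, so I'll go deeper.

>>> {"fn": "arm_command", "kwargs": {
  "steps": [
    [0.013, 0.07, 0.3, 0, 0, 0, 1],
    [0, 0, 0.5, 0, 0, 0, 1],
    [0, 0, 0.5, 0, 0, 0, 1],
    [0, 0, 0.5, 0, 0, 0, 1],
    [0, 0, 0.3, 0, 0, 0, 1],
    [0, 0, 0.16, 0, 0, 0, 1],
    [0, 0, 0.08, 0, 0, 0, 1],
    [0, 0, 0.04, 0, 0, 0, 1],
    [0, 0, 0, 0, 0, 0, 1]
  ]
}}

```text
t: 46.58
tcp_pos: [0.4398, 0.3625, -0.0272]
tool_rot: [-3.141, -0.001, -0.013]
force: [-0.8, 0.5, -0.4]
finger_gap: 0.0854
grip_force: 0.0
```

>>> {"fn": "arm_command", "kwargs": {
  "steps": [
    [0, 0, 0, 0, 0, 0, 0],
    [0, 0, 0, 0, 0, 0, 0],
    [0, 0, 0, 0, 0, 0, 0],
    [0, 0, 0, 0, 0, 0, 0]
  ]
}}

```text
t: 47.08
tcp_pos: [0.4397, 0.3622, -0.0262]
tool_rot: [-3.141, -0.002, -0.013]
force: [-0.5, -0.8, 7.6]
finger_gap: 0.0576
grip_force: 62.4
```

>>> {"fn": "arm_command", "kwargs": {
  "steps": [
    [0, 0, -0.2, 0, 0, 0, 0],
    [0, 0, -0.45, 0, 0, 0, 0],
    [0, 0, -0.5, 0, 0, 0, 0],
    [0, 0, -0.5, 0, 0, 0.123, 0],
    [0, 0, -0.45, 0, 0, 0.124, 0],
    [0, 0, 0, 0, 0, 0.124, 0],
    [0.1, 0.2, 0, 0, 0, 0, 0],
    [0.22, 0.4, 0, 0, 0, 0, 0],
    [0.26, 0.47, 0, 0, 0, 0, 0],
    [0.26, 0.47, 0, 0, 0, 0, 0],
    [0.26, 0.47, 0, 0, 0, 0, 0],
    [0.26, 0.47, 0, 0, 0, 0, 0],
    [0.26, 0.47, 0, 0, 0, 0, 0],
    [0.26, 0.47, 0, 0, 0, 0, 0],
    [0.18, 0.3, 0, 0, 0, 0, 0],
    [0.05, 0.1, 0, 0, 0, 0, 0],
    [0, 0, 0, 0, 0, 0, 0],
    [0, 0, 0, 0, 0, 0, 0]
  ]
}}

```text
t: 49.32
tcp_pos: [0.5249, -0.0644, 0.1817]
tool_rot: [-3.141, 0.002, -0.303]
force: [-0.2, -0.4, -3.4]
finger_gap: 0.0572
grip_force: 66.2
```

```bash
python3 - <<'E'
from h import *
im,c=cap('wrist','w14.png'); s=ctrl.read_state(); p=s['tcp_pos']; print(p,s['tool_rot'],s['force'],s['finger_gap'])
D=[d for d in discs(im,c,p[2]+.0462,(220,420,190,320)) if d[0]>60]
print([(d[0],d[1]) for d in D]); 
if len(D)==4:
  for dz in (.042,.0462,.05): print(inhand(c,[d[1] for d in D],p[2]+dz))
E
```

```text
[ 0.52517643 -0.06428113  0.18185956] [-3.14118880e+00  1.18014136e-03 -3.02909314e-01] [ 0.93526589 -0.84257826 -4.20091183] 0.05769068641327231
[(np.int32(115), array([352.4, 224.4])), (np.int32(108), array([279.9, 230.7])), (np.int32(100), array([356.5, 289. ])), (np.int32(98), array([288.4, 294.6]))]
(array([ 0.52166612, -0.06389413]), np.float64(0.024456944939197575), np.float64(32.89154411509078))
(array([ 0.52369063, -0.06453114]), np.float64(0.02369074938019283), np.float64(32.8915441150908))
(array([ 0.52552233, -0.06510748]), np.float64(0.022997524826807586), np.float64(32.8915441150908))
```

>>> {"fn": "arm_command", "kwargs": {
  "steps": [
    [0.026, 0.008, 0.15, 0, 0, 0, 0],
    [0, 0, 0.2, 0, 0, 0, 0],
    [0, 0, 0.1, 0, 0, 0, 0],
    [0, 0, 0.06, 0, 0, 0, 0],
    [0, 0, 0.04, 0, 0, 0, 0],
    [0, 0, 0.03, 0, 0, 0, 0],
    [0, 0, 0, 0, 0, 0, 0]
  ]
}}

```text
t: 50.25
tcp_pos: [0.5284, -0.0669, 0.1249]
tool_rot: [-3.141, -0.001, -0.305]
force: [-1.4, 0.9, 0.8]
finger_gap: 0.0574
grip_force: 66.6
```

>>> {"fn": "arm_command", "kwargs": {
  "steps": [
    [0, 0, 0.03, 0, 0, 0, 0],
    [0, 0, 0.03, 0, 0, 0, 0],
    [0, 0, 0.03, 0, 0, 0, 0],
    [0, 0, 0, 0, 0, 0, 0]
  ]
}}

```text
t: 50.75
tcp_pos: [0.5274, -0.0664, 0.1143]
tool_rot: [-3.141, 0.002, -0.305]
force: [-2.2, 5.0, -3.0]
finger_gap: 0.0576
grip_force: 66.1
```

>>> {"fn": "arm_command", "kwargs": {
  "steps": [
    [0, -0.007, 0.05, 0, 0, 0, 0],
    [0, 0, 0.05, 0, 0, 0, 0],
    [0, 0, 0.05, 0, 0, 0, 0],
    [0, 0, 0, 0, 0, 0, 0]
  ]
}}

```text
t: 51.25
tcp_pos: [0.5275, -0.0662, 0.0992]
tool_rot: [3.141, 0.002, -0.304]
force: [-2.6, 3.9, -5.2]
finger_gap: 0.0578
grip_force: 65.9
```

>>> {"fn": "arm_command", "kwargs": {
  "steps": [
    [0, 0, 0.05, 0, 0, 0, 0],
    [0, 0, 0.05, 0, 0, 0, 0],
    [0, 0, 0.05, 0, 0, 0, 0],
    [0, 0, 0, 0, 0, 0, 0]
  ]
}}

```text
t: 51.75
tcp_pos: [0.5276, -0.0661, 0.0845]
tool_rot: [3.142, 0.002, -0.304]
force: [-2.5, 3.1, -4.0]
finger_gap: 0.0574
grip_force: 66.0
```

>>> {"fn": "arm_command", "kwargs": {
  "steps": [
    [0, 0, 0.04, 0, 0, 0, 0],
    [0, 0, 0.04, 0, 0, 0, 0],
    [0, 0, 0.03, 0, 0, 0, 0],
    [0, 0, 0, 0, 0, 0, 0]
  ]
}}

```text
t: 52.25
tcp_pos: [0.5277, -0.0661, 0.0738]
tool_rot: [-3.142, 0.002, -0.304]
force: [-2.9, 4.2, -2.6]
finger_gap: 0.057
grip_force: 66.2
```

>>> {"fn": "arm_command", "kwargs": {
  "steps": [
    [0, 0, 0.01, 0, 0, 0, 0],
    [0, 0, 0.01, 0, 0, 0, 0],
    [0, 0, 0, 0, 0, 0, 0]
  ]
}}

```text
t: 52.62
tcp_pos: [0.5277, -0.0661, 0.0722]
tool_rot: [-3.142, 0.001, -0.304]
force: [-3.4, 4.7, -0.3]
finger_gap: 0.0576
grip_force: 66.5
```

>>> {"fn": "arm_command", "kwargs": {
  "steps": [
    [0, 0, 0.008, 0, 0, 0, 0],
    [0, 0, 0, 0, 0, 0, 0]
  ]
}}

```text
t: 52.88
tcp_pos: [0.5276, -0.0661, 0.0719]
tool_rot: [-3.141, 0.001, -0.304]
force: [-5.3, 4.3, 3.9]
finger_gap: 0.0571
grip_force: 66.9
```

>>> {"fn": "arm_command", "kwargs": {
  "steps": [
    [0, 0, 0, 0, 0, 0, 1],
    [0, 0, 0, 0, 0, 0, 1],
    [0, 0, 0, 0, 0, 0, 1],
    [0, 0, 0, 0, 0, 0, 1],
    [0, 0, 0, 0, 0, 0, 1],
    [0, 0, -0.2, 0, 0, 0, 1],
    [0, 0, -0.4, 0, 0, 0, 1],
    [0, 0, -0.45, 0, 0, 0, 1],
    [0, 0, -0.35, 0, 0, 0, 1],
    [0, 0, 0, 0, 0, 0, 1],
    [0, 0, 0, 0, 0, 0, 1]
  ]
}}

```text
t: 54.25
tcp_pos: [0.5278, -0.0663, 0.2107]
tool_rot: [3.141, 0.001, -0.304]
force: [-0.7, 0.5, -0.0]
finger_gap: 0.0855
grip_force: 0.0
```

```bash
python3 - <<'E'
from h import *
im,c=cap('wrist','w15.png'); s=ctrl.read_state(); print(s['tcp_pos'],s['finger_gap'],s['t'])
D=[d for d in discs(im,c,.118,(240,400,100,300))]
for d in D: print(d)
if len(D)>=4:
  for z in (.112,.118,.124): print(z,inhand(c,[d[1] for d in D[:4]],z))
im,c=cap('top','t15.png'); H,S,V=hsv(im)
show(c,'disc',(S<70)&(V>90),(180,260,180,240),.02,30)
show(c,'orange',(H>5)&(H<16)&(S>200)&(V>150),(400,432,190,225),.066)
show(c,'cap',((H<6)|(H>174))&(S>150),(390,445,160,200),.096)
E
```

```text
[ 0.52733309 -0.06622044  0.21000835] 0.08573191112176325 54.3
(np.int32(16), array([335.8, 172.1]), array([539.1, -85.9]))
(np.int32(19), array([299. , 175.3]), array([546.3, -53.2]))
(np.int32(15), array([338.3, 207.3]), array([506.5, -78.7]))
(np.int32(7), array([301.3, 211.6]), array([512.9, -44.3]))
0.112 (array([ 0.52477482, -0.06505061]), np.float64(0.024636484666563443), np.float64(32.46428929727618))
0.118 (array([ 0.52617706, -0.06550827]), np.float64(0.02409879603886015), np.float64(32.464289297276146))
0.124 (array([ 0.5275793 , -0.06596593]), np.float64(0.02356110741115683), np.float64(32.46428929727624))
orange rect [ 452.6 -324.5] [12.6 61.1] 79.2 circ 452.4 -325.1 30.7
cap rect [ 560.3 -341.9] [45.1 66.5] 43.7 circ 561.1 -341.2 33.7
```

```bash
python3 -c "
from workcell import ctrl
print(ctrl.close_job())"
```

```text
the job is handed in; nothing more can be done
None
```

The job is handed in at about 54 s: cap in the small end of the tray, strip stoned left to right and back at roughly 7–11 N, block back in the long end, and both grey discs home on the shaft; one failed grasp nudged the second disc about 6 mm before I regripped it.

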